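# Park the bench items in their matching trays

### The arm

A 7-joint arm with a two-finger parallel gripper is mounted at the origin on a cart in front of the work surface, level with it; the furniture and walls round the work are solid. World frame = base frame: x ahead of the robot, y to its left, z up, the work surface at z = 0. Lengths are in m, angles in rad, forces in N, time in s.
With the tool pointing down it reaches from about 0.4 to 0.85 m from the base axis. Payload 10.4 kg.
Tool frame: the origin (TCP) lies between the finger pads; the fingertips stand 17 mm ahead of it and the grasp point (between the pads) lies 2 mm behind it; x points along the fingers, y is the direction in which the jaws open and shut, and the axes are right-handed (so a half turn about x gives the same grasp; the last joint's range is limited). The gripper opens to 87 mm and grips with 3 to 60 N. Pads are 19 mm wide; open, the fingers measure 117 mm over their backs; the gripper's body (75 mm by 190 mm) begins 51 mm behind the grasp point.
Start: joints at [-1.202, 0.332, -0.065, 1.46, 0.022, 1.35, -0.088], TCP at [0.239, 0.578, 0.24] pointing down, gripper open.
Joint ranges: [-2.6, 2.6], [-0.5, 2.12], [-1.47, 1.34], [0.16, 2.42], [-1.27, 4.41], [0.06, 2.06], [-2.6, 2.6]. Speed limits (rad/s): [2.22, 2.22, 2.79, 2.79, 3.14, 3.14, 3.14].

### API

Orientations are given as a unit quaternion [x, y, z, w].
In Python, from bench import r, optics, close_job gives the robot as it stands.
- The arm moves only by the shell command python3 -m inch 'ROWS' [OPENING] [FORCE]. ROWS is JSON, a list of rows, each an object with "translation": the shift along the tool's x, y, z in cm, a list of three; "spin": the turn about the tool's x in degrees. In form: [{"translation": [tx, ty, tz], "spin": spin}, ...]. A call has 1 to 20 rows; each row shifts and turns the pose as measured when the row begins, along the tool's axes as they then stand; what a row does not reach is not made up. A row lasts 1/8 s, in which the tool goes at most 62.5 mm and 10.7 degrees, less where a joint would pass 70% of its speed; a pose out of reach is approached as far as the arm can. A call is refused whole if a number of a shift passes 6.25 or a number of a turn 10.7, either way. A call with a gripper value outside its range is refused whole. OPENING is the closure, from 0 (fully open) to 1 (shut), set as the call begins (- or left out, the last holds). The fingers move at their own pace and stop on an object; FORCE is the grip in N (left out, the last holds). Time passes only in rows, so rows that do not move let the fingers close. It gives the time, the measured TCP pose, the force and the opening at its end, in the units of the state.
- r.read_state(): the state, without advancing time (a new reading comes with each control period).
- optics.camera(name): name is "side" or "top"; returns the picture (420x560x3 uint8, red, green, blue); there is no depth.
- optics.camera_model(name): a dict with "camera_matrix" (3x3 intrinsics, pixels), "dist" ([k1, k2, p1, p2, k3] as OpenCV has them; the pictures are not rectified), "world_from_camera" (4x4, takes a point from camera to world coordinates). Camera axes: x right, y down, z forward; pixel columns grow to the right and rows downward; lengths in m; the calibration is good to about 2 mm. A picture is of the moment at which its call begins. camera_model takes no time and is no camera call.
- close_job(): hands the job in, once; it reports no verdict.
The state is a dict: "time": time; "joint_positions": joint angles; "joint_vel": joint speeds; "joint_torque": joint torques, N m; "ee_pos": TCP position; "eef_rot": TCP orientation; "ft_force": force on the tool from outside, world axes, zero at the start; "torque": the same for the moment, N m; "width": finger opening in m.
Only numpy, scipy, OpenCV 4.12 (cv2) and the standard library are available. Lean on these libraries where they do the work, as an engineer would, in place of code of your own. Each camera call takes 0.05 s, during which the arm holds its last target.

### The job

Tidy the bench: put the beaker, the bench timer, the slide box and the marker pen each into the shallow parking tray whose recess has its shape and size, so that each lies flat on the tray's floor inside the rim, the beaker and timer upright and the slide box right way up. Set the glass beaker down gently, do not let it drop, and leave the petri dish and the tape roll where they are.

Things in the scene. Friction and masses are not known exactly. Their poses are not given: they have to be found in the camera images.
- beaker: clear 50 mL glass beaker, standing upright among the trays in front of the robot (glassware far to the left is no part of the job), 55 mm in diameter, 66 mm tall, open at the top, about 45 g; take it across the whole diameter. Origin: centre of its underside; z up.
- timer: white bench timer lying on its back, 62 mm along its x, 66 mm along its y, 20 mm high (solid sides up to 17 mm), about 70 g. Origin: centre of its underside; z up.
- slide_box: small closed green box for microscope slides, 33 mm along its x, 85 mm along its y, 24 mm high, about 70 g; it does not open. Origin: centre of its underside; z up.
- marker: white marker pen with a black cap, lying on its side, 135 mm long along its y, 16 mm thick, about 20 g. Origin: middle of its length, on the underside as it lies at the start (it turns with the pen if the pen rolls).
- marker_mid (a point): middle of the marker pen, on its centre line, 8 mm above what it lies on; axes as the pen's (y along the pen).
- tray_beaker: round parking tray, recess 71 mm in diameter (85 mm outside): for the beaker. Fixed to the worktop. Dark floor 3 mm above the worktop inside a grey rim 7 mm wide and 7 mm high (above the worktop). Origin: centre of its underside, on the worktop; z up.
- tray_timer: nearly square parking tray, recess 78 mm along its x by 82 mm along its y (92 x 96 mm outside): for the timer. Fixed to the worktop. Dark floor 3 mm above the worktop inside a grey rim 7 mm wide and 7 mm high (above the worktop). Origin: centre of its underside, on the worktop; z up.
- tray_slides: oblong parking tray, recess 49 mm along its x by 101 mm along its y (63 x 115 mm outside): for the slide box. Fixed to the worktop. Dark floor 3 mm above the worktop inside a grey rim 7 mm wide and 7 mm high (above the worktop). Origin: centre of its underside, on the worktop; z up.
- tray_marker: long narrow parking tray, recess 31 mm along its x by 151 mm along its y (45 x 165 mm outside): for the marker pen. Fixed to the worktop. Dark floor 3 mm above the worktop inside a grey rim 7 mm wide and 7 mm high (above the worktop). Origin: centre of its underside, on the worktop; z up.
- petri_dish: closed petri dish, 74 mm in diameter, 16 mm high, to the left of the work; a bystander. Origin: centre of its underside.
- tape_roll: roll of beige tape lying flat on the worktop, 96 mm in diameter, 25 mm high, to the right of the work; a bystander. Origin: centre of its underside. Behind the right half of the work stands a fixed centrifuge, about 0.3 m high with its lid open above that, its front about 0.65 to 0.70 m ahead of the robot from y = 0.02 to y = -0.3: keep the gripper clear of it in passing.
There are look-alikes about, which are no part of the job. Leave any blue look-alike of the marker alone.

How it is judged:
By the outcome, as a careful person would: the job done as asked, in the order asked, and still so for the second after the job is handed in, with the robot touching nothing.
It also fails if it takes over 104 s, if anything falls off the work surface, if the arm or the gripper's body presses on something with over 40 N, if the wrist force passes 120 N, or if a joint passes its speed limit or range.

## Working session

There is one attempt and no reset: what is moved stays moved. The work goes in short steps, Python scripts to look and compute and a shell command to move; the robot and the scene stay as the last step left them, time stands still between calls to the robot, and variables do not carry over. Pictures are saved under pics/ and viewed, and the job is handed in when it is done.

```bash
ls; mkdir -p pics; python3 - <<'E'
from bench import r, optics
import cv2,json,numpy as np
print(r.read_state())
for n in("top","side"):
    im=optics.camera(n); cv2.imwrite(f"pics/{n}0.png",im[:,:,::-1]); m=optics.camera_model(n); print(n,m)
E
```

```text
pics
{'time': 0.0, 'joint_positions': array([-1.20161867,  0.33286144, -0.06468748,  1.46096444,  0.02160592,
        1.34989338, -0.08847966]), 'joint_vel': array([ 5.16282596e-04,  4.89940036e-04, -2.18305380e-03, -1.57060739e-04,
        1.62735371e-05, -2.32741374e-04, -2.92048617e-04]), 'joint_torque': array([-3.01738027e-06, -6.23251390e+01,  2.46572070e-02, -3.89904821e+01,
       -6.12471672e-02,  3.97150603e-02,  1.30326493e-04]), 'ee_pos': array([0.23851672, 0.57729573, 0.23874937]), 'eef_rot': array([ 0.13711843,  0.69365693, -0.13812012,  0.69351383]), 'ft_force': array([-3.90101796e-01,  4.79175892e-04,  7.41642690e-01]), 'torque': array([-0.02762386, -0.03373529,  0.03610844]), 'width': 0.08711927479296447}
top {'camera_matrix': array([[509.1369771 ,   0.        , 282.13581241],
       [  0.        , 509.1369771 , 214.80032054],
       [  0.        ,   0.        ,   1.        ]]), 'dist': array([-0.08203351,  0.        ,  0.        ,  0.        ,  0.        ]), 'world_from_camera': array([[ 0.03852514, -0.91492832,  0.40177354, -0.10897668],
       [-0.99922039, -0.0387439 ,  0.0075844 , -0.01505078],
       [ 0.00862709, -0.40175251, -0.91570765,  1.68217412],
       [ 0.        ,  0.        ,  0.        ,  1.        ]])}
side {'camera_matrix': array([[422.47332749,   0.        , 277.72197717],
       [  0.        , 422.47332749, 205.92366108],
       [  0.        ,   0.        ,   1.        ]]), 'dist': array([-0.07067475,  0.        ,  0.        ,  0.        ,  0.        ]), 'world_from_camera': array([[-0.7177122 ,  0.57284011, -0.39590834,  1.17768285],
       [ 0.69614021,  0.60386669, -0.38824455,  0.56948216],
       [ 0.0166738 , -0.55425556, -0.83217952,  1.25666847],
       [ 0.        ,  0.        ,  0.        ,  1.        ]])}
```

View pics/top0.png

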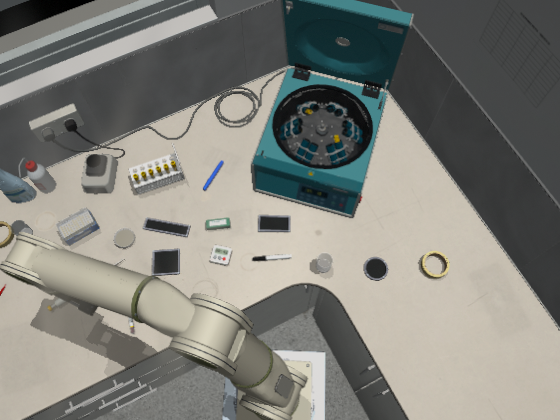

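View pics/side0.png

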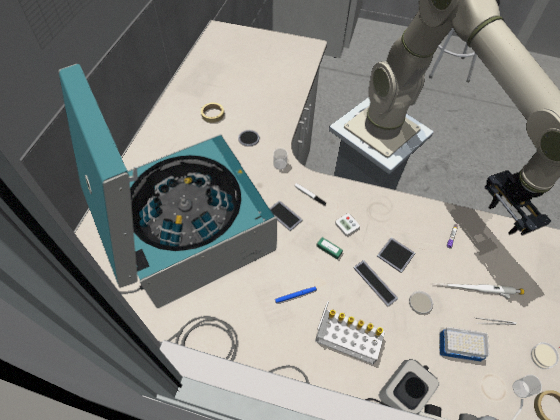

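The top view shows the slide box at (217,224), timer (221,255), pen (271,258), beaker around (320,263), and trays at (167,227) for the marker, (166,262) timer, (274,223) slides and (376,268) beaker. Next I'll enlarge these and measure them.

```bash
cat > h.py <<'E'
import cv2,numpy as np
from bench import optics
M={n:optics.camera_model(n) for n in("top","side")}
def ray(n,uv):
    m=M[n];K=m["camera_matrix"];T=m["world_from_camera"]
    p=cv2.undistortPoints(np.array(uv,float).reshape(-1,1,2),K,m["dist"]).reshape(-1,2)
    d=np.c_[p,np.ones(len(p))]@T[:3,:3].T
    return T[:3,3],d
def onz(n,uv,z):
    o,d=ray(n,uv); return o+d*((z-o[2])/d[:,2])[:,None]
def pix(n,P):
    m=M[n];T=np.linalg.inv(m["world_from_camera"])
    r,_=cv2.Rodrigues(T[:3,:3]); q,_=cv2.projectPoints(np.array(P,float).reshape(-1,1,3),r,T[:3,3],m["camera_matrix"],m["dist"]); return q.reshape(-1,2)
def rect(n,mask,z,roi=None):
    c=max(cv2.findContours(mask.astype(np.uint8),cv2.RETR_EXTERNAL,cv2.CHAIN_APPROX_NONE)[0],key=cv2.contourArea)
    P=onz(n,c.reshape(-1,2),z)[:,:2]
    (cx,cy),(w,h),a=cv2.minAreaRect((P*1000).astype(np.float32))
    if w<h: w,h,a=h,w,a+90
    a=(a+90)%180-90
    return dict(c=(round(cx/1000,4),round(cy/1000,4)),L=round(w,1),W=round(h,1),ang=round(a,1),area=cv2.contourArea(c))
def roi(mask,x0,y0,x1,y1):
    m=np.zeros(mask.shape,np.uint8); m[y0:y1,x0:x1]=mask[y0:y1,x0:x1]; return m
E
python3 - <<'E'
import cv2
a=cv2.imread("pics/top0.png");cv2.imwrite("pics/t1.png",cv2.resize(a[205:285,135:335],None,fx=4,fy=4,interpolation=cv2.INTER_CUBIC))
cv2.imwrite("pics/t2.png",cv2.resize(a[240:290,295:455],None,fx=5,fy=5,interpolation=cv2.INTER_CUBIC))
b=cv2.imread("pics/side0.png");cv2.imwrite("pics/s1.png",cv2.resize(b[95:315,225:425],None,fx=2.7,fy=2.7,interpolation=cv2.INTER_CUBIC))
E
```

```text
(no output)
```

View pics/t1.png

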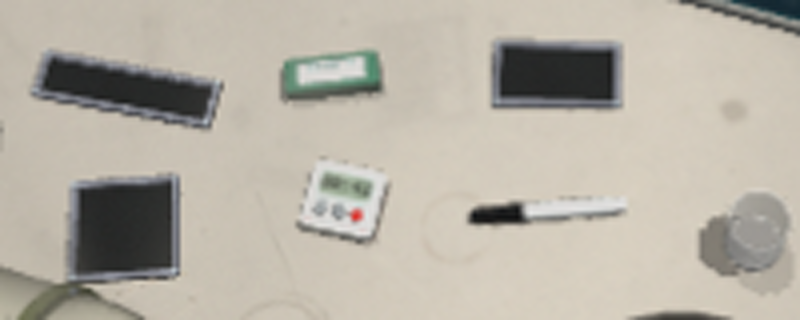

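View pics/t2.png

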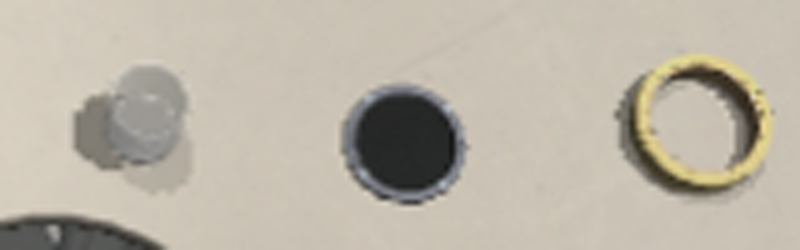

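View pics/s1.png

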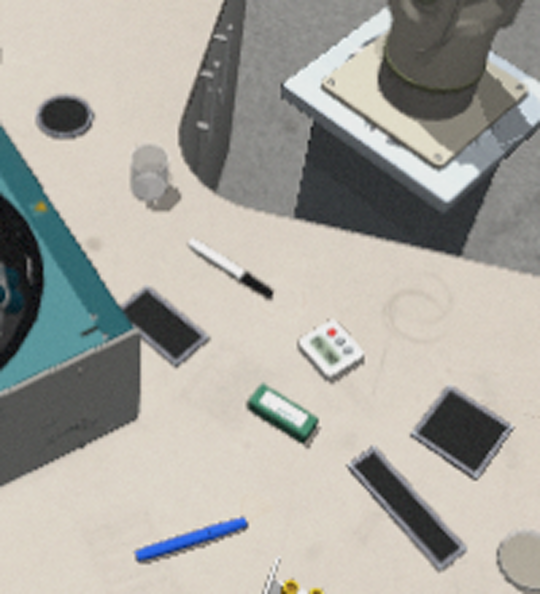

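```bash
cat > m.py <<'E'
from h import *
t=cv2.imread("pics/top0.png").astype(int)
v=t.max(2); dark=v<90
for k,b,L in (("tray_marker",(135,210,195,245),3),("tray_timer",(145,240,185,280),3),("tray_slides",(255,210,295,235),3),("tray_beaker",(358,252,395,285),3)):
    print(k,rect("top",roi(dark,*b),.003))
B,G,R=t[:,:,0],t[:,:,1],t[:,:,2]
hsv=cv2.cvtColor(t.astype(np.uint8),cv2.COLOR_BGR2HSV)
green=((hsv[:,:,0]>60)&(hsv[:,:,0]<95)&(hsv[:,:,1]>60))
print("slide",rect("top",roi(green,200,210,240,240),.024), rect("top",roi(green,200,210,240,240),.012))
white=(v>215)&(hsv[:,:,1]<18)
cl=cv2.morphologyEx(roi(white|(abs(hsv[:,:,0]-0)>200),205,243,236,268),cv2.MORPH_CLOSE,np.ones((9,9)))
print("timer",rect("top",cl,.019))
pen=roi((hsv[:,:,1]<20)&(v>200),248,248,300,268)|roi(v<70,248,248,300,268)
pen=cv2.morphologyEx(pen,cv2.MORPH_CLOSE,np.ones((3,3)))
print("pen",rect("top",pen,.008))
print("pencap",rect("top",roi(v<70,248,248,300,268),.008))
# beaker
print("rim", onz("top",[[295+149/5,240+98/5]],.066), "base",onz("top",[[295+145/5,240+133/5]],.0))
s=lambda x,y:[225+x/2.7,95+y/2.7]
print("side rim",onz("side",[s(150,159)],.066),"base",onz("side",[s(150,188)],0))
# side checks
d=cv2.imread("pics/side0.png");hs=cv2.cvtColor(d,cv2.COLOR_BGR2HSV);dv=d.max(2)
dk=dv<90
for k,p in(("tray_marker",s(405,508)),("tray_timer",s(462,430)),("tray_slides",s(167,325)),("tray_beaker",s(65,117))):
    n,lab=cv2.connectedComponents(dk.astype(np.uint8)); l=lab[int(p[1]),int(p[0])]
    print("side",k,rect("side",lab==l,.003) if l else None)
g=((hs[:,:,0]>60)&(hs[:,:,0]<95)&(hs[:,:,1]>60))
print("side slide",rect("side",roi(g,310,230,345,265),.024))
w=(dv>215)&(hs[:,:,1]<18)
print("side timer",rect("side",cv2.morphologyEx(roi(w,330,208,365,240),cv2.MORPH_CLOSE,np.ones((9,9))),.019))
pn=roi((hs[:,:,1]<20)&(dv>200),285,175,330,210)|roi(dv<70,285,175,330,210)
print("side pen",rect("side",cv2.morphologyEx(pn,cv2.MORPH_CLOSE,np.ones((3,3))),.008))
E
python3 m.py
```

```text
tray_marker {'c': (0.5649, 0.4111), 'L': 150.7, 'W': 31.7, 'ang': 81.6, 'area': 295.5}
tray_timer {'c': (0.4339, 0.3968), 'L': 80.3, 'W': 79.5, 'ang': -83.2, 'area': 466.0}
tray_slides {'c': (0.5953, 0.0285), 'L': 98.1, 'W': 49.0, 'ang': -90.0, 'area': 308.5}
tray_beaker {'c': (0.4407, -0.3321), 'L': 67.3, 'W': 65.2, 'ang': -87.9, 'area': 281.0}
slide {'c': (0.5842, 0.199), 'L': 28.2, 'W': 26.9, 'ang': -87.6, 'area': 12.5} {'c': (0.5892, 0.2006), 'L': 28.4, 'W': 27.1, 'ang': -87.6, 'area': 12.5}
timer {'c': (0.4647, 0.2058), 'L': 60.5, 'W': 59.3, 'ang': 78.0, 'area': 241.0}
pen {'c': (0.4651, 0.0277), 'L': 133.4, 'W': 15.2, 'ang': -79.6, 'area': 95.0}
pencap {'c': (0.4589, 0.0726), 'L': 41.6, 'W': 14.6, 'ang': -87.6, 'area': 34.0}
rim [[ 0.4426885  -0.15052147  0.066     ]] base [[ 0.43958215 -0.1534365   0.        ]]
side rim [[ 0.4428248  -0.14459208  0.066     ]] base [[ 0.43977054 -0.14562111  0.        ]]
side tray_marker {'c': (0.5592, 0.4102), 'L': 149.8, 'W': 30.4, 'ang': 81.5, 'area': 365.0}
side tray_timer {'c': (0.4284, 0.3959), 'L': 81.8, 'W': 77.4, 'ang': -83.5, 'area': 462.0}
side tray_slides {'c': (0.5917, 0.0267), 'L': 100.9, 'W': 49.8, 'ang': -89.0, 'area': 303.0}
side tray_beaker {'c': (0.4351, -0.3343), 'L': 68.2, 'W': 65.0, 'ang': -43.4, 'area': 152.5}
side slide {'c': (0.5834, 0.2301), 'L': 84.2, 'W': 37.2, 'ang': -80.5, 'area': 101.5}
side timer {'c': (0.4638, 0.2072), 'L': 64.3, 'W': 60.4, 'ang': 80.9, 'area': 253.0}
side pen {'c': (0.4603, 0.0262), 'L': 137.2, 'W': 16.7, 'ang': -85.9, 'area': 84.0}
```

```bash
cat > m2.py <<'E'
from h import *
def flood(n,img,pt,z,thr,boxr=30):
    # pixels unlike worktop colour near pt
    x,y=map(int,pt); m=(np.abs(img.astype(int)-bg(img,pt)).max(2)>thr)
    m=roi(m,x-boxr,y-boxr,x+boxr,y+boxr).astype(np.uint8)
    k,l=cv2.connectedComponents(m); return rect(n,l==l[y,x],z)
def bg(img,pt,r=30):
    x,y=map(int,pt); return np.median(img[y-r:y+r,x-r:x+r].reshape(-1,3),0)
t=cv2.imread("pics/top0.png");s=cv2.imread("pics/side0.png")
for thr in(20,30,45):
    for nm,pt,ps,z in(("slide",(205+7.5,230),None,0.012),):pass
    print(thr,"slide",flood("top",t,(209,228),.012,thr,22),flood("side",s,(322,240),.012,thr,20))
print(t[224,205:235].tolist())
for thr in (6,10,15,25): 
    g=lambda im:((im[:,:,1].astype(int)-im[:,:,2])>thr)
    print(thr,rect("top",cv2.morphologyEx(roi(g(t),200,212,236,236),cv2.MORPH_CLOSE,np.ones((7,7))),.02),rect("side",cv2.morphologyEx(roi(g(s),310,230,347,265),cv2.MORPH_CLOSE,np.ones((7,7))),.02))
print("cap/tip", onz("top",[[135+470/4,205+214/4],[135+626/4,205+204/4]],.008),onz("side",[[225+190/2.7,95+243/2.7],[225+271/2.7,95+295/2.7]],.008))
print("centrifuge corner top", onz("top",[[253,190]],0),"side",onz("side",[[275,251]],0))
E
python3 m2.py; python3 -c "
import cv2
b=cv2.imread('pics/side0.png');cv2.imwrite('pics/s2.png',cv2.resize(b[130:270,110:330],None,fx=3.6,fy=3.6))"
```

```text
20 slide {'c': (0.5783, 0.2271), 'L': 91.1, 'W': 47.9, 'ang': -80.7, 'area': 279.0} {'c': (0.5779, 0.2284), 'L': 96.0, 'W': 48.3, 'ang': -80.5, 'area': 313.5}
30 slide {'c': (0.5792, 0.2272), 'L': 90.1, 'W': 46.6, 'ang': -81.9, 'area': 264.5} {'c': (0.5771, 0.2289), 'L': 94.5, 'W': 45.3, 'ang': -79.4, 'area': 291.0}
45 slide {'c': (0.58, 0.2274), 'L': 89.8, 'W': 41.6, 'ang': -82.2, 'area': 236.0} {'c': (0.577, 0.2291), 'L': 94.5, 'W': 44.3, 'ang': -80.5, 'area': 285.0}
[[118, 128, 128], [107, 126, 98], [116, 140, 98], [129, 150, 114], [176, 187, 171], [213, 216, 218], [212, 215, 218], [212, 216, 218], [212, 216, 218], [213, 216, 218], [213, 216, 218], [213, 216, 218], [213, 216, 218], [213, 217, 219], [209, 214, 213], [192, 201, 190], [180, 190, 174], [178, 187, 171], [169, 179, 162], [159, 171, 151], [153, 167, 143], [134, 156, 117], [114, 141, 86], [114, 141, 86], [111, 134, 94], [135, 145, 146], [178, 191, 198], [179, 192, 199], [179, 192, 200], [179, 192, 199]]
6 {'c': (0.5805, 0.2261), 'L': 83.5, 'W': 35.8, 'ang': -80.7, 'area': 193.5} {'c': (0.5804, 0.228), 'L': 87.1, 'W': 42.0, 'ang': -80.5, 'area': 261.5}
10 {'c': (0.5811, 0.2264), 'L': 82.9, 'W': 35.7, 'ang': -81.7, 'area': 185.0} {'c': (0.5803, 0.2279), 'L': 86.2, 'W': 41.7, 'ang': -80.5, 'area': 255.0}
15 {'c': (0.5812, 0.2264), 'L': 82.0, 'W': 32.8, 'ang': -83.4, 'area': 171.5} {'c': (0.5802, 0.2282), 'L': 85.6, 'W': 40.1, 'ang': -80.5, 'area': 242.0}
25 {'c': (0.5807, 0.2263), 'L': 81.9, 'W': 29.4, 'ang': -80.6, 'area': 149.5} {'c': (0.5782, 0.2274), 'L': 83.7, 'W': 33.5, 'ang': -80.5, 'area': 196.5}
cap/tip [[ 0.45616506  0.09495569  0.008     ]
 [ 0.47093967 -0.03966847  0.008     ]] [[ 0.47217821 -0.0347553   0.008     ]
 [ 0.45514068  0.09897087  0.008     ]]
centrifuge corner top [[0.72431269 0.11004963 0.        ]] side [[0.71233998 0.10676142 0.        ]]
```

View pics/s2.png

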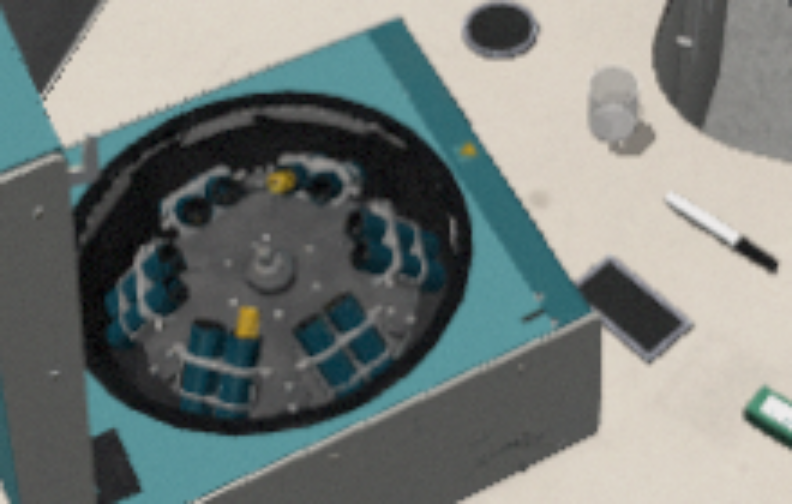

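```bash
python3 - <<'E'
from h import *
b=cv2.imread('pics/side0.png');cv2.imwrite('pics/s3.png',cv2.resize(b[120:260,440:560],None,fx=4.2,fy=4.2,interpolation=cv2.INTER_CUBIC))
print(onz("top",[[355,213],[253,190],[305,202]],0), onz("side",[[152,304]],0))
tcp=np.array([.2385,.5773,.2387]);ey=np.array([.382,.924,0]);ez=np.array([.924,-.382,0])
for n in("top","side"): print(n,pix(n,[tcp,tcp+.095*ey+[0,0,.053],tcp-.095*ey+[0,0,.053],tcp+.0375*ez+[0,0,.053],tcp-.0375*ez+[0,0,.053]]).round(1).tolist())
E
```

```text
[[ 0.64738527 -0.26473193  0.        ]
 [ 0.72431269  0.11004963  0.        ]
 [ 0.68361352 -0.08255163  0.        ]] [[ 1.11824705 -0.02288222  0.        ]]
top [[80.1, 296.5], [46.3, 277.9], [101.5, 305.9], [80.6, 280.2], [66.2, 303.5]]
side [[503.1, 216.4], [533.1, 233.5], [491.1, 181.4], [501.2, 210.5], [521.5, 202.6]]
```

View pics/s3.png

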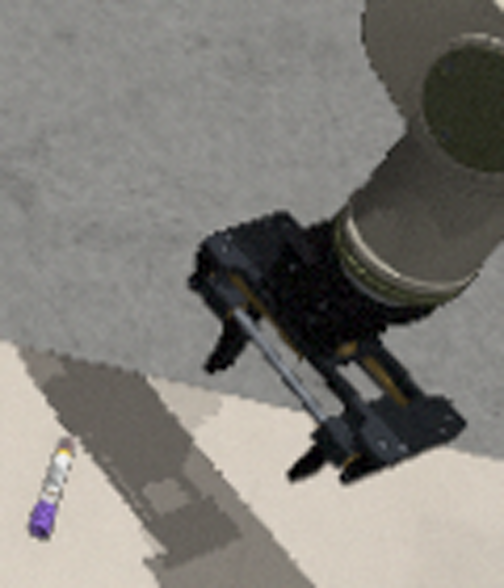

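```bash
cat > d.py <<'E'
# usage: d.py x y z yaw : shift needed in tool axes (cm) and spin (deg)
import sys,numpy as np
from bench import r
from scipy.spatial.transform import Rotation as R
s=r.read_state();A=R.from_quat(s["eef_rot"]).as_matrix();p=np.array(s["ee_pos"])
yaw=np.degrees(np.arctan2(A[1,1],A[0,1]))
print("t",round(s["time"],2),"pos",p.round(4),"yaw",yaw.round(2),"down",A[2,0].round(4),"w",round(s["width"],4),"f",np.round(s["ft_force"],1),"j",np.round(s["joint_positions"],2))
if len(sys.argv)>4:
    x=list(map(float,sys.argv[1:5]));print("shift cm",(A.T@(np.array(x[:3])-p)*100).round(2),"spin",round(yaw-x[3],2))
E
python3 -m inch '[{"translation":[0,0,0],"spin":6.75},{"translation":[0,0,0],"spin":6.75},{"translation":[0,0,0],"spin":6.75},{"translation":[0,0,0],"spin":6.75},{"translation":[0,0,0],"spin":6.75},{"translation":[0,0,0],"spin":6.75},{"translation":[0,0,0],"spin":6.75},{"translation":[0,0,0],"spin":6.75},{"translation":[0,0,0],"spin":6.75},{"translation":[0,0,0],"spin":6.75}]' 0 20
python3 d.py .441 -.148 .2 0
```

```text
time: 1.35
ee_pos: [0.2377, 0.575, 0.2337]
eef_rot: [-0.506, -0.489, 0.513, -0.492]
ft_force: [-0.0, -0.1, 0.2]
width: 0.087
t 1.35 pos [0.2377 0.575  0.2337] yaw -2.13 down -0.9999 w 0.087 f [-0.  -0.1  0.2] j [-1.33  0.33  0.1   1.47 -0.03  1.35 -1.27]
shift cm [ 4.03 23.01 71.46] spin -2.13
```

```bash

python3 -m inch '[{"translation":[0,2.3,3.5],"spin":-2.1},{"translation":[0,2.3,3.5],"spin":0},{"translation":[0,2.3,3.5],"spin":0},{"translation":[0,2.3,3.5],"spin":0},{"translation":[0,2.3,3.5],"spin":0},{"translation":[0,2.3,3.5],"spin":0},{"translation":[0,2.3,3.5],"spin":0},{"translation":[0,2.3,3.5],"spin":0},{"translation":[0,2.3,3.5],"spin":0},{"translation":[0,2.3,3.5],"spin":0},{"translation":[0,0,3.5],"spin":0},{"translation":[0,0,3.5],"spin":0},{"translation":[0,0,3.5],"spin":0},{"translation":[0,0,3.5],"spin":0},{"translation":[0,0,3.5],"spin":0},{"translation":[0,0,3.5],"spin":0},{"translation":[0,0,3.5],"spin":0},{"translation":[0,0,3.5],"spin":0},{"translation":[0,0,3.5],"spin":0},{"translation":[0,0,3.5],"spin":0}]'
python3 d.py .441 -.148 .12 0
```

```text
time: 3.85
ee_pos: [0.469, -0.1483, 0.2363]
eef_rot: [-0.492, -0.5, 0.506, -0.502]
ft_force: [-0.7, -0.1, 0.5]
width: 0.0865
t 3.85 pos [ 0.469  -0.1483  0.2363] yaw 0.2 down -0.9998 w 0.0865 f [-0.7 -0.1  0.5] j [-0.51  0.02  0.74  1.84  0.    1.3   0.23]
shift cm [11.65 -2.67 -0.22] spin 0.2
```

```bash

python3 -m inch '[{"translation":[2.5,-0.7,0],"spin":0.2},{"translation":[2.5,-0.7,0],"spin":0},{"translation":[2.5,-0.7,0],"spin":0},{"translation":[2,-0.6,0],"spin":0},{"translation":[1.5,0,0],"spin":0},{"translation":[0,0,0],"spin":0}]'
python3 d.py .441 -.149 .042 0; python3 - <<'E'
from h import *
for n in("top","side"):
    im=optics.camera(n)[:,:,::-1]; cv2.imwrite(f"pics/{n}1.png",im)
a=cv2.imread("pics/top1.png");b=cv2.imread("pics/side1.png")
cv2.imwrite("pics/c1.png",np.hstack([cv2.resize(a[215:305,275:375],(400,360),interpolation=2),cv2.resize(b[100:190,235:335],(400,360),interpolation=2)]))
E
```

```text
time: 4.6
ee_pos: [0.4388, -0.1533, 0.1228]
eef_rot: [-0.495, -0.498, 0.508, -0.499]
ft_force: [-0.0, 0.1, 0.6]
width: 0.0874
t 4.6 pos [ 0.4388 -0.1533  0.1228] yaw -0.34 down -0.9998 w 0.0874 f [-0.   0.1  0.6] j [-0.48  0.09  0.75  2.04 -0.05  1.04  0.28]
shift cm [ 8.07  0.31 -0.56] spin -0.34
```

View pics/c1.png

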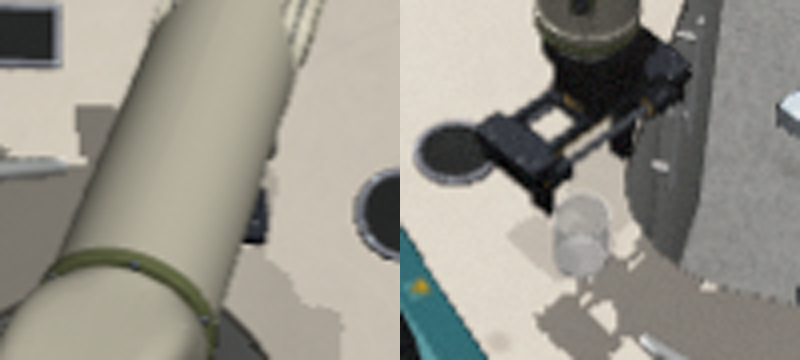

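```bash
python3 - <<'E'
from h import *
print(onz("side",[[280.5,153.5],[280.5,154.5]],.066),pix("side",[[.4388,-.1533,.106],[.4388,-.1533,.066],[.441,-.148,0.066],[.441,-.148,0]]))
E
```

```text
[[ 0.44165607 -0.14608176  0.066     ]
 [ 0.44504194 -0.14261697  0.066     ]] [[279.91606594 144.7538042 ]
 [279.6901327  152.0175347 ]
 [280.26446947 153.11980459]
 [279.89159876 164.44967794]]
```

```bash

python3 -m inch '[{"translation":[0.5,0.2,-0.5],"spin":-0.3},{"translation":[1.5,0,0],"spin":0},{"translation":[1.5,0,0],"spin":0},{"translation":[1.5,0,0],"spin":0},{"translation":[1.5,0,0],"spin":0},{"translation":[1,0,0],"spin":0},{"translation":[0.5,0,0],"spin":0},{"translation":[0,0,0],"spin":0}]'
python3 d.py .441 -.148 .042 0
```

```text
time: 5.7
ee_pos: [0.4417, -0.1496, 0.0386]
eef_rot: [-0.494, -0.498, 0.506, -0.502]
ft_force: [-0.2, -0.5, 0.8]
width: 0.087
t 5.7 pos [ 0.4417 -0.1496  0.0386] yaw -0.0 down -0.9998 w 0.087 f [-0.2 -0.5  0.8] j [-0.43  0.26  0.71  2.1  -0.2   0.86  0.4 ]
shift cm [-0.34 -0.07 -0.15] spin -0.0
```

```bash

python3 -m inch '[{"translation":[-0.3,0,-0.1],"spin":0},{"translation":[0,0,0],"spin":0},{"translation":[0,0,0],"spin":0},{"translation":[0,0,0],"spin":0},{"translation":[0,0,0],"spin":0},{"translation":[0,0,0],"spin":0},{"translation":[0,0,0],"spin":0},{"translation":[0,0,0],"spin":0}]' 1 8
python3 d.py .441 -.148 .042 0
```

```text
time: 6.7
ee_pos: [0.4427, -0.1484, 0.043]
eef_rot: [-0.494, -0.498, 0.506, -0.502]
ft_force: [0.3, -0.4, 0.1]
width: 0.0536
t 6.7 pos [ 0.4427 -0.1484  0.043 ] yaw 0.01 down -0.9999 w 0.0536 f [ 0.3 -0.4  0.1] j [-0.44  0.25  0.72  2.1  -0.19  0.86  0.39]
shift cm [ 0.1  -0.17 -0.04] spin 0.01
```

```bash

python3 -m inch '[{"translation":[-0.3,0,0],"spin":0},{"translation":[-0.6,0,0],"spin":0},{"translation":[-1,0,0],"spin":0},{"translation":[-1.5,0,0],"spin":0},{"translation":[-1.5,0,0],"spin":0},{"translation":[-1,0,0],"spin":0},{"translation":[0,0,0],"spin":0}]' 
python3 d.py .438 -.333 .1 0;  python3 - <<'E'
from h import *
im=optics.camera("side")[:,:,::-1]; cv2.imwrite(f"pics/side2.png",im)
cv2.imwrite("pics/c2.png",cv2.resize(im[80:200,225:345],(600,600),interpolation=2))
E
```

```text
time: 7.58
ee_pos: [0.4438, -0.1476, 0.1073]
eef_rot: [-0.495, -0.497, 0.505, -0.503]
ft_force: [0.3, 0.1, 0.1]
width: 0.0533
t 7.58 pos [ 0.4438 -0.1476  0.1073] yaw -0.01 down -0.9999 w 0.0533 f [0.3 0.1 0.1] j [-0.49  0.12  0.75  2.05 -0.08  1.    0.3 ]
shift cm [ 1.02 -0.57 18.52] spin -0.01
```

View pics/c2.png

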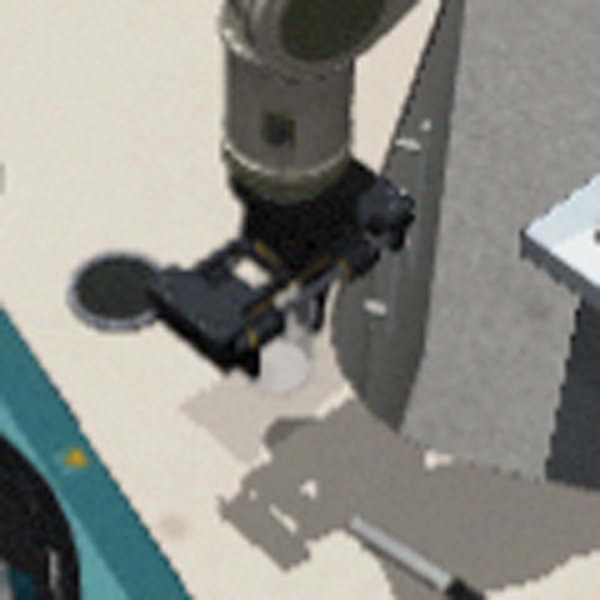

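The beaker is held: its base disc shows at (283,367) in the crop, clear of the table. I'm moving it to its tray.

```bash

python3 -m inch '[{"translation":[0,0,0.7],"spin":0},{"translation":[0,0,1.4],"spin":0},{"translation":[0,-0.1,2],"spin":0},{"translation":[0,-0.1,2.5],"spin":0},{"translation":[0,-0.1,2.5],"spin":0},{"translation":[0,-0.1,2.5],"spin":0},{"translation":[0,-0.1,2.5],"spin":0},{"translation":[0,-0.1,2],"spin":0},{"translation":[0,0,1.3],"spin":0},{"translation":[0,0,0.6],"spin":0},{"translation":[0,0,0],"spin":0}]' 
python3 d.py .438 -.333 .07 0;  python3 - <<'E'
from h import *
for n in("top","side"):
    im=optics.camera(n)[:,:,::-1]; cv2.imwrite(f"pics/{n}3.png",im)
a=cv2.imread("pics/top3.png");b=cv2.imread("pics/side3.png")
cv2.imwrite("pics/c3.png",np.hstack([cv2.resize(a[215:305,325:425],(400,360),interpolation=2),cv2.resize(b[80:170,205:305],(400,360),interpolation=2)]))
E
```

```text
time: 9.0
ee_pos: [0.4334, -0.336, 0.1046]
eef_rot: [-0.492, -0.5, 0.508, -0.5]
ft_force: [-0.1, 0.3, -1.3]
width: 0.0532
t 9.0 pos [ 0.4334 -0.336   0.1046] yaw -0.0 down -0.9997 w 0.0532 f [-0.1  0.3 -1.3] j [-0.12  0.36  0.81  1.86 -0.28  1.05  0.8 ]
shift cm [ 3.45  0.52 -0.36] spin -0.0
```

View pics/c3.png

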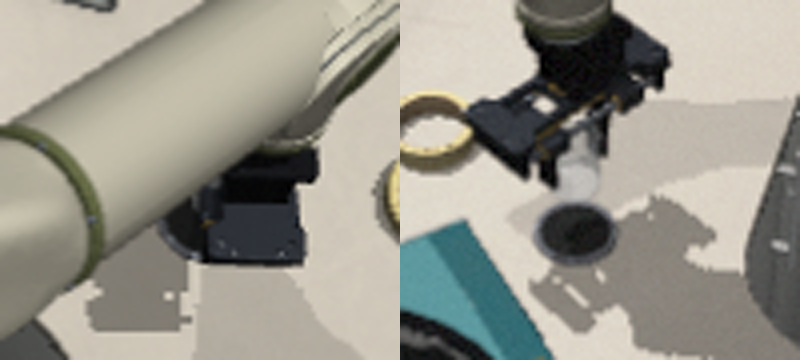

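```bash
python3 - <<'E'
from h import *
print(onz("side",[[250,125.5]],.0616),onz("side",[[249.2,137.8]],.003),pix("side",[[.4334,-.336,.0616],[.438,-.333,.003]]))
E
python3 -m inch '[{"translation":[0.5,0.3,-0.3],"spin":0},{"translation":[1,0.2,-0.1],"spin":0},{"translation":[1,0,0],"spin":0},{"translation":[0.7,0,0],"spin":0},{"translation":[0,0,0],"spin":0}]'
python3 d.py .438 -.333 .046 0
```

```text
[[ 0.42521746 -0.33297406  0.0616    ]] [[ 0.43614164 -0.3288384   0.003     ]] [[247.91668196 126.1336892 ]
 [248.15859002 137.47634629]]
time: 9.72
ee_pos: [0.4389, -0.3295, 0.0696]
eef_rot: [-0.491, -0.501, 0.507, -0.501]
ft_force: [-0.2, -0.3, -0.0]
width: 0.0535
t 9.72 pos [ 0.4389 -0.3295  0.0696] yaw 0.21 down -0.9998 w 0.0535 f [-0.2 -0.3 -0. ] j [-0.1   0.42  0.78  1.88 -0.32  0.99  0.82]
shift cm [ 2.36 -0.05  0.32] spin 0.21
```

```bash

python3 -m inch '[{"translation":[0.6,0,0.2],"spin":0.2},{"translation":[0.6,0,0],"spin":0},{"translation":[0.3,0,0],"spin":0},{"translation":[0,0,0],"spin":0},{"translation":[0,0,0],"spin":0}]'
python3 d.py .438 -.333 .046 0
```

```text
time: 10.35
ee_pos: [0.4387, -0.3324, 0.0539]
eef_rot: [-0.493, -0.5, 0.508, -0.5]
ft_force: [0.1, 1.1, -0.4]
width: 0.0531
t 10.35 pos [ 0.4387 -0.3324  0.0539] yaw -0.04 down -0.9998 w 0.0531 f [ 0.1  1.1 -0.4] j [-0.08  0.44  0.77  1.89 -0.35  0.96  0.84]
shift cm [ 0.79 -0.05  0.05] spin -0.04
```

```bash

python3 -m inch '[{"translation":[0.2,0,0],"spin":0},{"translation":[0.2,0,0],"spin":0},{"translation":[0.15,0,0],"spin":0},{"translation":[0,0,0],"spin":0}]'
python3 -m inch '[{"translation":[0.12,0,0],"spin":0},{"translation":[0,0,0],"spin":0}]'
python3 -m inch '[{"translation":[0.12,0,0],"spin":0},{"translation":[0,0,0],"spin":0}]'

```

```text
time: 10.85
ee_pos: [0.4388, -0.3325, 0.0483]
eef_rot: [-0.493, -0.5, 0.508, -0.5]
ft_force: [0.2, -0.4, -0.9]
width: 0.053
time: 11.1
ee_pos: [0.4388, -0.3325, 0.0471]
eef_rot: [-0.493, -0.5, 0.508, -0.5]
ft_force: [-0.2, 0.4, -0.6]
width: 0.0529
time: 11.35
ee_pos: [0.4388, -0.3327, 0.0461]
eef_rot: [-0.493, -0.5, 0.508, -0.5]
ft_force: [-1.5, -0.1, 2.0]
width: 0.0532
```

```bash

python3 -m inch '[{"translation":[0.1,0,0],"spin":0},{"translation":[0,0,0],"spin":0}]'
python3 -m inch '[{"translation":[0.05,0,0],"spin":0},{"translation":[0,0,0],"spin":0}]'

```

```text
time: 11.6
ee_pos: [0.4384, -0.333, 0.0456]
eef_rot: [-0.493, -0.5, 0.508, -0.5]
ft_force: [-0.8, 0.3, 1.0]
width: 0.0533
time: 11.85
ee_pos: [0.4384, -0.333, 0.0456]
eef_rot: [-0.493, -0.5, 0.508, -0.5]
ft_force: [-1.2, 0.5, 3.1]
width: 0.0529
```

```bash

python3 -m inch '[{"translation":[0,0,0],"spin":0},{"translation":[0,0,0],"spin":0},{"translation":[0,0,0],"spin":0},{"translation":[0,0,0],"spin":0},{"translation":[0,0,0],"spin":0}]' 0 8
python3 -m inch '[{"translation":[-0.5,0,0],"spin":0},{"translation":[-1,0,0],"spin":0},{"translation":[-1.5,0,0],"spin":0},{"translation":[-2,0,0],"spin":0},{"translation":[-2.5,0,0],"spin":0},{"translation":[-2.5,0,0],"spin":0},{"translation":[-2,0,0],"spin":0},{"translation":[0,0,0],"spin":0}]'
python3 d.py .464 .2065 .14 0
python3 - <<'E'
from h import *
im=optics.camera("side")[:,:,::-1]; cv2.imwrite(f"pics/side4.png",im)
cv2.imwrite("pics/c4.png",cv2.resize(im[80:180,205:305],(600,600),interpolation=2))
E
```

```text
time: 12.48
ee_pos: [0.4386, -0.3329, 0.0451]
eef_rot: [-0.493, -0.5, 0.507, -0.5]
ft_force: [0.5, -0.5, -0.5]
width: 0.0859
time: 13.48
ee_pos: [0.4407, -0.3321, 0.1752]
eef_rot: [-0.494, -0.498, 0.507, -0.501]
ft_force: [-0.4, -0.1, -0.5]
width: 0.0873
t 13.47 pos [ 0.4407 -0.3321  0.1752] yaw -0.14 down -0.9998 w 0.0873 f [-0.4 -0.1 -0.5] j [-0.17  0.28  0.85  1.78 -0.2   1.18  0.74]
shift cm [  2.62   2.23 -53.91] spin -0.14
```

View pics/c4.png

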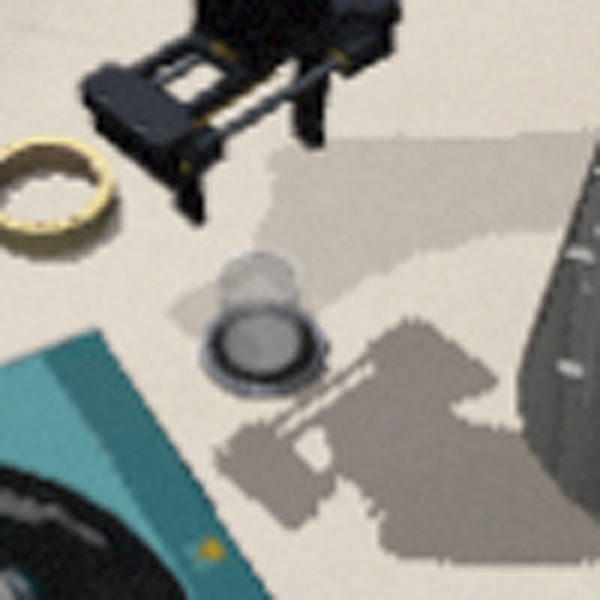

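The beaker stands inside the round tray: its base is at (262,342) in the crop, with dark floor visible all round inside the rim. Next is the timer.

```bash

python3 -m inch '[{"translation":[0,0.1,-2],"spin":0},{"translation":[0,0.1,-3.5],"spin":0},{"translation":[0,0.1,-3.5],"spin":0},{"translation":[0,0.1,-3.5],"spin":0},{"translation":[0,0.1,-3.5],"spin":0},{"translation":[0,0.1,-3.5],"spin":0},{"translation":[0,0.2,-3.5],"spin":0},{"translation":[0,0.2,-3.5],"spin":0},{"translation":[0,0.2,-3.5],"spin":0},{"translation":[0,0.2,-3.5],"spin":0},{"translation":[0,0.2,-3.5],"spin":0},{"translation":[0,0.2,-3.5],"spin":0},{"translation":[0.5,0.2,-3.5],"spin":0},{"translation":[0.5,0.2,-3.5],"spin":0},{"translation":[0.5,0,-2.5],"spin":0},{"translation":[0.5,0,-1.5],"spin":0},{"translation":[0.5,0,-0.5],"spin":4},{"translation":[0,0,0],"spin":3},{"translation":[0,0,0],"spin":3},{"translation":[0,0,0],"spin":0}]'
python3 d.py .464 .2065 .08 -10
python3 - <<'E'
from h import *
c=lambda x,y:[135+x/4,205+y/4]
P=onz("top",[c(315,158),c(388,172),c(373,240),c(297,225)],.017)[:,:2]
e=np.diff(np.vstack([P,P[:1]]),axis=0);print(np.linalg.norm(e,axis=1)*1e3,np.degrees(np.arctan2(e[:,1],e[:,0])),P.mean(0))
s=lambda x,y:[225+x/2.7,95+y/2.7]
P=onz("side",[s(333,320),s(363,355),s(331,380),s(298,343)],.017)[:,:2]
e=np.diff(np.vstack([P,P[:1]]),axis=0);print(np.linalg.norm(e,axis=1)*1e3,np.degrees(np.arctan2(e[:,1],e[:,0])),P.mean(0))
for n in("top","side"):
    im=optics.camera(n)[:,:,::-1]; cv2.imwrite(f"pics/{n}5.png",im)
a=cv2.imread("pics/top5.png");b=cv2.imread("pics/side5.png")
cv2.imwrite("pics/c5.png",np.hstack([cv2.resize(a[200:290,135:235],(400,360),interpolation=2),cv2.resize(b[170:260,300:400],(400,360),interpolation=2)]))
E
```

```text
time: 16.02
ee_pos: [0.4545, 0.2015, 0.1258]
eef_rot: [-0.531, -0.452, 0.557, -0.451]
ft_force: [-1.0, -0.0, -0.4]
width: 0.087
t 16.02 pos [0.4545 0.2015 0.1258] yaw -10.63 down -0.9993 w 0.087 f [-1.  -0.  -0.4] j [-0.9   0.18  0.43  1.92 -0.08  1.09 -0.63]
shift cm [ 4.53  0.96 -0.79] spin -0.63
[65.38836148 62.81246665 67.25009151 62.62709079] [-98.9638057  172.59846224  80.89799866  -9.10017367] [0.46250598 0.20465996]
[62.39298883 57.6954992  65.79617698 59.89886487] [ 78.45571082  -4.3907649  -99.34070858 172.12195674] [0.46614238 0.21174189]
```

View pics/c5.png

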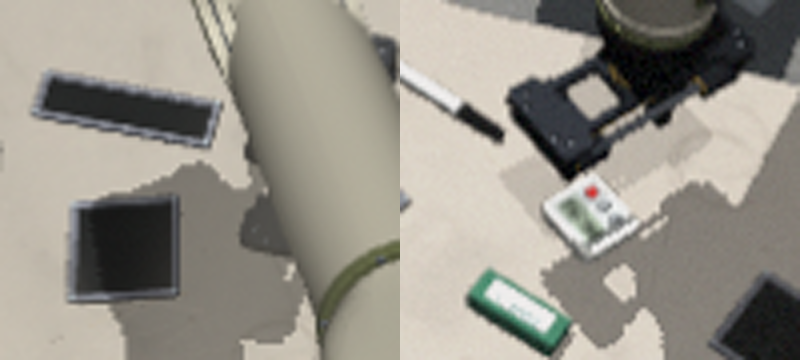

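```bash
sed -i 's/"down",A\[2,0\].round(4)/"toolx",A[:,0].round(4)/' d.py
python3 -m inch '[{"translation":[1,0.5,-0.4],"spin":-1.5},{"translation":[1.5,0.4,-0.4],"spin":0},{"translation":[1.5,0,0],"spin":0},{"translation":[0.4,0,0],"spin":0},{"translation":[0,0,0],"spin":0}]'
python3 d.py .464 .2075 .023 -9
```

```text
time: 16.75
ee_pos: [0.4636, 0.2067, 0.0771]
eef_rot: [-0.523, -0.461, 0.551, -0.459]
ft_force: [0.2, 0.4, -0.1]
width: 0.0867
t 16.75 pos [0.4636 0.2067 0.0771] yaw -8.89 toolx [-0.0321 -0.0233 -0.9992] w 0.0867 f [ 0.2  0.4 -0.1] j [-0.88  0.27  0.42  1.94 -0.12  1.   -0.56]
shift cm [ 5.4   0.18 -0.23] spin 0.11
```

```bash

python3 -m inch '[{"translation":[1.2,0.1,-0.1],"spin":0},{"translation":[1.2,0.1,-0.1],"spin":0},{"translation":[1.2,0,0],"spin":0},{"translation":[0.8,0,0],"spin":0},{"translation":[0.4,0,0],"spin":0},{"translation":[0,0,0],"spin":0}]'
python3 d.py .464 .2075 .024 -9
```

```text
time: 17.5
ee_pos: [0.4645, 0.2074, 0.0258]
eef_rot: [-0.523, -0.461, 0.551, -0.459]
ft_force: [-0.1, -0.2, 0.7]
width: 0.087
t 17.5 pos [0.4645 0.2074 0.0258] yaw -8.89 toolx [-0.0317 -0.023  -0.9992] w 0.087 f [-0.1 -0.2  0.7] j [-0.86  0.36  0.4   1.96 -0.17  0.89 -0.53]
shift cm [ 0.18 -0.04 -0.01] spin 0.11
```

```bash

python3 -m inch '[{"translation":[0.2,0,0],"spin":0},{"translation":[0,0,0],"spin":0}]'
python3 -m inch '[{"translation":[0,0,0],"spin":0},{"translation":[0,0,0],"spin":0},{"translation":[0,0,0],"spin":0},{"translation":[0,0,0],"spin":0},{"translation":[0,0,0],"spin":0},{"translation":[0,0,0],"spin":0},{"translation":[0,0,0],"spin":0}]' 1 25
python3 d.py .464 .2075 .024 -9
```

```text
time: 17.75
ee_pos: [0.4647, 0.2076, 0.0242]
eef_rot: [-0.524, -0.461, 0.551, -0.459]
ft_force: [0.0, 0.1, 0.2]
width: 0.0871
time: 18.62
ee_pos: [0.465, 0.2078, 0.0247]
eef_rot: [-0.524, -0.461, 0.55, -0.459]
ft_force: [0.3, -0.2, -0.0]
width: 0.0617
t 18.62 pos [0.465  0.2078 0.0247] yaw -8.88 toolx [-0.0303 -0.0218 -0.9993] w 0.0617 f [ 0.3 -0.2 -0. ] j [-0.86  0.36  0.4   1.96 -0.17  0.89 -0.53]
shift cm [ 0.07 -0.1   0.04] spin 0.12
```

```bash

python3 -m inch '[{"translation":[-0.5,0,0],"spin":0},{"translation":[-1,0,0],"spin":0},{"translation":[-1.5,0,0],"spin":0},{"translation":[-1.5,0,0],"spin":0},{"translation":[-1,0,0],"spin":0},{"translation":[0,0,0],"spin":-4},{"translation":[0,0,0],"spin":-4},{"translation":[0,0,0],"spin":-4},{"translation":[0,0,0],"spin":-3.6},{"translation":[0,0,0],"spin":0}]'
python3 d.py .431 .3964 .08 6.6
python3 - <<'E'
from h import *
im=optics.camera("side")[:,:,::-1]; cv2.imwrite(f"pics/side6.png",im)
cv2.imwrite("pics/c6.png",cv2.resize(im[150:270,300:420],(600,600),interpolation=2))
E
```

```text
time: 19.88
ee_pos: [0.4679, 0.2097, 0.0876]
eef_rot: [0.456, 0.533, -0.479, 0.528]
ft_force: [-0.3, -0.4, -0.9]
width: 0.0614
t 19.88 pos [0.4679 0.2097 0.0876] yaw 7.17 toolx [-0.0271 -0.0193 -0.9994] w 0.0614 f [-0.3 -0.4 -0.9] j [-0.85  0.26  0.38  1.92 -0.11  1.02 -0.29]
shift cm [  0.5   -1.31 -18.99] spin 0.57
```

View pics/c6.png

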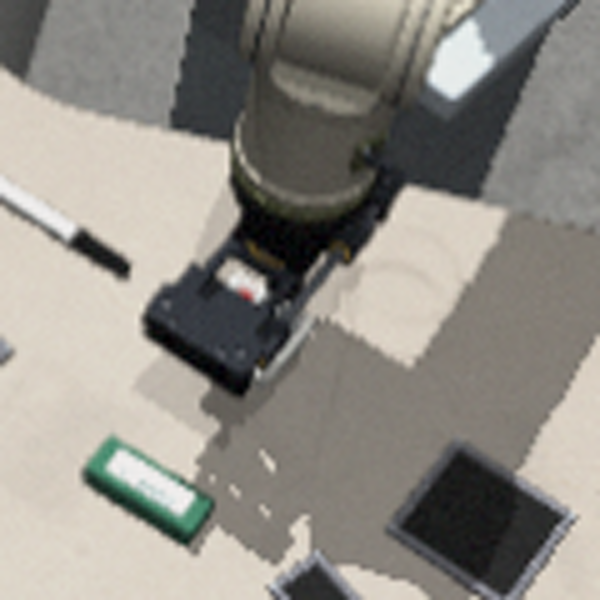

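The timer is lifted, with its white edge visible under the jaws at (290,350). I'm carrying it to its tray.

```bash

python3 -m inch '[{"translation":[0,0,-0.7],"spin":0.5},{"translation":[0,-0.1,-1.3],"spin":0},{"translation":[0,-0.2,-2],"spin":0},{"translation":[0,-0.2,-2],"spin":0},{"translation":[0,-0.2,-2],"spin":0},{"translation":[0,-0.2,-2],"spin":0},{"translation":[0,-0.1,-2],"spin":0},{"translation":[0,-0.1,-2],"spin":0},{"translation":[0,-0.1,-2],"spin":0},{"translation":[0,-0.1,-1.4],"spin":0},{"translation":[0,0,-1],"spin":0},{"translation":[0,0,-0.5],"spin":0},{"translation":[0,0,0],"spin":0}]'
python3 d.py .431 .3964 .04 6.6
python3 - <<'E'
from h import *
for n in("top","side"):
    im=optics.camera(n)[:,:,::-1]; cv2.imwrite(f"pics/{n}7.png",im)
a=cv2.imread("pics/top7.png");b=cv2.imread("pics/side7.png")
cv2.imwrite("pics/c7.png",np.hstack([cv2.resize(a[210:300,115:215],(400,360),interpolation=2),cv2.resize(b[190:280,350:450],(400,360),interpolation=2)]))
E
```

```text
time: 21.55
ee_pos: [0.4301, 0.411, 0.0845]
eef_rot: [0.459, 0.53, -0.482, 0.525]
ft_force: [0.3, -0.0, -0.9]
width: 0.0616
t 21.55 pos [0.4301 0.411  0.0845] yaw 6.56 toolx [-0.0272 -0.0192 -0.9994] w 0.0616 f [ 0.3 -0.  -0.9] j [-1.06  0.43  0.28  1.7  -0.14  1.07 -0.62]
shift cm [4.48 0.05 1.39] spin -0.04
```

View pics/c7.png

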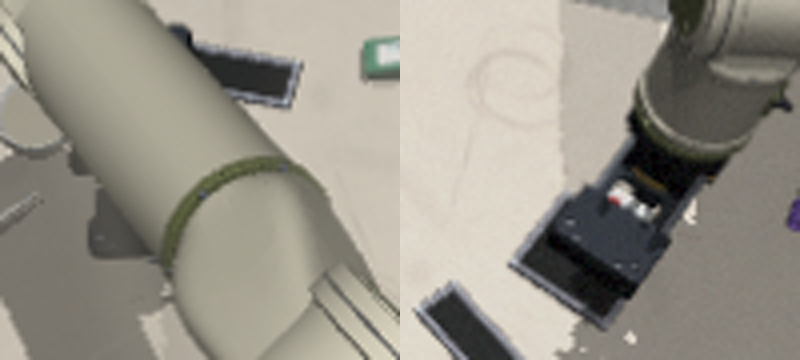

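```bash

python3 -m inch '[{"translation":[0,0,0.7],"spin":0},{"translation":[0.8,0,0.6],"spin":0},{"translation":[1.2,0,0],"spin":0},{"translation":[1.2,0,0],"spin":0},{"translation":[0.7,0,0],"spin":0},{"translation":[0,0,0],"spin":0}]'
python3 d.py .431 .3964 .0275 6.6
```

```text
time: 22.4
ee_pos: [0.4308, 0.3938, 0.0422]
eef_rot: [0.459, 0.53, -0.483, 0.525]
ft_force: [-0.3, -0.9, -1.0]
width: 0.0618
t 22.4 pos [0.4308 0.3938 0.0422] yaw 6.4 toolx [-0.0282 -0.0208 -0.9994] w 0.0618 f [-0.3 -0.9 -1. ] j [-1.04  0.46  0.28  1.76 -0.15  0.98 -0.59]
shift cm [ 1.47  0.09 -0.28] spin -0.2
```

```bash

python3 -m inch '[{"translation":[0.3,0,-0.2],"spin":0},{"translation":[0.4,0.1,-0.1],"spin":0},{"translation":[0.3,0,0],"spin":0},{"translation":[0,0,0],"spin":0},{"translation":[0,0,0],"spin":0}]'
python3 d.py .431 .3964 .0275 6.6
python3 -m inch '[{"translation":[0.2,0,0],"spin":0},{"translation":[0.1,0,0],"spin":0},{"translation":[0,0,0],"spin":0}]'
```

```text
time: 23.02
ee_pos: [0.4315, 0.3977, 0.0321]
eef_rot: [0.459, 0.53, -0.483, 0.525]
ft_force: [-0.3, -0.1, -0.8]
width: 0.062
t 23.02 pos [0.4315 0.3977 0.0321] yaw 6.43 toolx [-0.0274 -0.0198 -0.9994] w 0.062 f [-0.3 -0.1 -0.8] j [-1.04  0.48  0.27  1.75 -0.16  0.96 -0.59]
shift cm [ 0.47 -0.05  0.11] spin -0.17
time: 23.4
ee_pos: [0.4315, 0.3977, 0.0292]
eef_rot: [0.46, 0.53, -0.483, 0.525]
ft_force: [-0.1, -1.2, -1.5]
width: 0.0616
```

```bash

python3 -m inch '[{"translation":[0.1,0,0.1],"spin":0},{"translation":[0.05,0,0],"spin":0},{"translation":[0,0,0],"spin":0}]'
python3 -m inch '[{"translation":[0.06,0,0],"spin":0},{"translation":[0,0,0],"spin":0}]'
```

```text
time: 23.78
ee_pos: [0.4317, 0.3965, 0.0279]
eef_rot: [0.46, 0.53, -0.483, 0.525]
ft_force: [-1.4, -1.1, -0.3]
width: 0.062
time: 24.02
ee_pos: [0.4317, 0.3966, 0.0279]
eef_rot: [0.46, 0.53, -0.483, 0.525]
ft_force: [-1.4, -1.3, 1.5]
width: 0.0615
```

Contact is felt (force is rising and z has stopped at 0.0279, where expected). Releasing.

```bash

python3 -m inch '[{"translation":[0,0,0],"spin":0},{"translation":[0,0,0],"spin":0},{"translation":[0,0,0],"spin":0},{"translation":[0,0,0],"spin":0}]' 0 25
python3 -m inch '[{"translation":[-0.5,0,0],"spin":0},{"translation":[-1,0,0],"spin":0},{"translation":[-2,0,0],"spin":0},{"translation":[-2,0,0],"spin":0},{"translation":[-2,0,0],"spin":0},{"translation":[-1,0,0],"spin":0},{"translation":[0,0,2],"spin":0},{"translation":[0,0,2],"spin":0},{"translation":[0,0,2],"spin":0},{"translation":[0,0.5,2],"spin":0},{"translation":[0,1.5,2],"spin":0},{"translation":[0,2,2],"spin":0},{"translation":[0,2,2],"spin":0},{"translation":[0,2,1.5],"spin":0},{"translation":[0,2,0.5],"spin":0},{"translation":[0,1.5,0],"spin":0},{"translation":[0,1,0],"spin":0},{"translation":[0,0.5,0],"spin":0},{"translation":[0,0,0],"spin":0}]'
python3 d.py .580 .2275 .1 -9.4
python3 - <<'E'
from h import *
for n in("top","side"):
    im=optics.camera(n)[:,:,::-1]; cv2.imwrite(f"pics/{n}8.png",im)
a=cv2.imread("pics/top8.png");b=cv2.imread("pics/side8.png")
cv2.imwrite("pics/c8.png",np.hstack([cv2.resize(a[195:305,125:235],(400,400),interpolation=2),cv2.resize(b[180:290,320:430],(400,400),interpolation=2)]))
E
```

```text
time: 24.52
ee_pos: [0.4318, 0.3968, 0.0276]
eef_rot: [0.46, 0.53, -0.482, 0.525]
ft_force: [0.9, 0.2, -1.0]
width: 0.0858
time: 26.9
ee_pos: [0.5876, 0.2322, 0.1137]
eef_rot: [0.46, 0.528, -0.486, 0.523]
ft_force: [-0.5, -0.1, -0.8]
width: 0.0872
t 26.9 pos [0.5876 0.2322 0.1137] yaw 5.93 toolx [-0.0296 -0.0228 -0.9993] w 0.0872 f [-0.5 -0.1 -0.8] j [-0.75  0.48  0.39  1.57 -0.19  1.16 -0.21]
shift cm [ 1.4  -0.76  0.36] spin 15.33
```

View pics/c8.png

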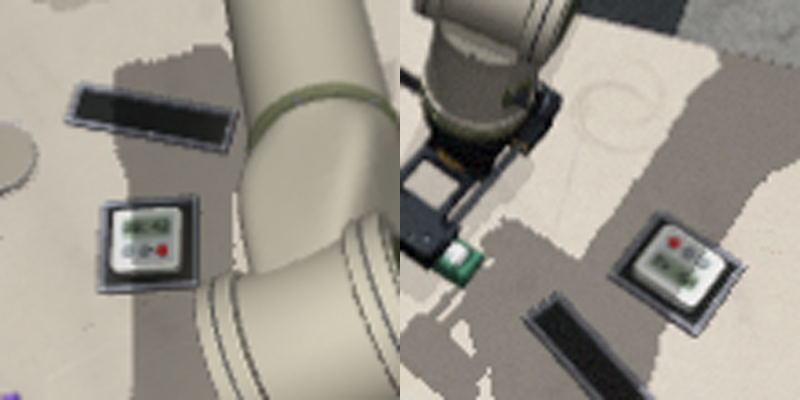

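The timer sits inside its tray with dark floor on all four sides. For the slide box I'll take jaw yaw +9.4° and grip about 27 mm toward its +y end, so the gripper body stays clear of the centrifuge when placing.

```bash

python3 -m inch '[{"translation":[0,-0.6,-1],"spin":-3.5},{"translation":[1,-0.5,-1],"spin":0},{"translation":[1,0,0],"spin":0},{"translation":[0.5,0,0],"spin":0},{"translation":[0,0,0],"spin":0}]'
python3 d.py .5756 .2541 .06 9.4
python3 - <<'E'
from h import *
for n in("top","side"):
    im=optics.camera(n)[:,:,::-1]; cv2.imwrite(f"pics/{n}9.png",im)
a=cv2.imread("pics/top9.png");b=cv2.imread("pics/side9.png")
cv2.imwrite("pics/c9.png",np.hstack([cv2.resize(a[180:270,165:265],(400,360),interpolation=2),cv2.resize(b[195:285,290:390],(400,360),interpolation=2)]))
E
```

```text
time: 27.62
ee_pos: [0.5701, 0.2527, 0.0866]
eef_rot: [0.442, 0.544, -0.468, 0.538]
ft_force: [0.1, 0.8, 0.8]
width: 0.0869
t 27.62 pos [0.5701 0.2527 0.0866] yaw 9.85 toolx [-0.0311 -0.0224 -0.9993] w 0.0869 f [0.1 0.8 0.8] j [-0.77  0.49  0.37  1.62 -0.18  1.11 -0.19]
shift cm [ 2.63  0.66 -0.09] spin 0.45
```

View pics/c9.png

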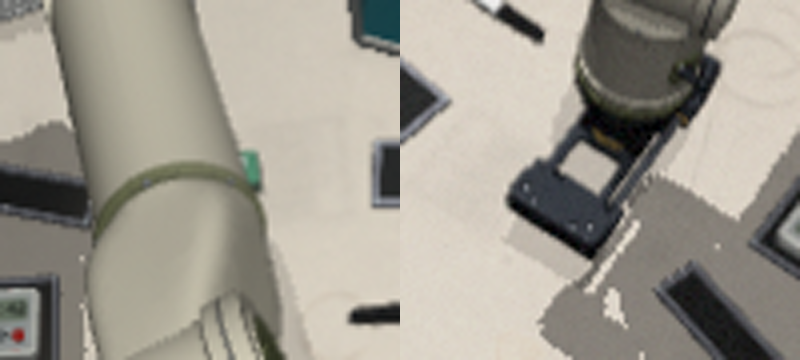

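```bash

python3 -m inch '[{"translation":[0.8,0.5,-0.1],"spin":0.4},{"translation":[1,0.1,0],"spin":0},{"translation":[1,0,0],"spin":0},{"translation":[1,0,0],"spin":0},{"translation":[0.8,0,0],"spin":0},{"translation":[0.4,0,0],"spin":0},{"translation":[0,0,0],"spin":0}]'
python3 d.py .5756 .2541 .024 9.4
```

```text
time: 28.6
ee_pos: [0.5753, 0.253, 0.0331]
eef_rot: [0.444, 0.542, -0.47, 0.536]
ft_force: [0.2, 0.4, 0.0]
width: 0.0866
t 28.6 pos [0.5753 0.253  0.0331] yaw 9.36 toolx [-0.0305 -0.0225 -0.9993] w 0.0866 f [0.2 0.4 0. ] j [-0.76  0.57  0.35  1.63 -0.21  1.02 -0.17]
shift cm [ 0.9   0.08 -0.12] spin -0.04
```

```bash

python3 -m inch '[{"translation":[0.5,0.1,-0.1],"spin":0},{"translation":[0.4,0,0],"spin":0},{"translation":[0,0,0],"spin":0}]'
python3 -m inch '[{"translation":[0,0,0],"spin":0},{"translation":[0,0,0],"spin":0},{"translation":[0,0,0],"spin":0},{"translation":[0,0,0],"spin":0},{"translation":[0,0,0],"spin":0},{"translation":[0,0,0],"spin":0},{"translation":[0,0,0],"spin":0},{"translation":[0,0,0],"spin":0},{"translation":[0,0,0],"spin":0}]' 1 35
python3 d.py .5756 .2541 .024 9.4
```

```text
time: 28.98
ee_pos: [0.5762, 0.2543, 0.0241]
eef_rot: [0.445, 0.542, -0.47, 0.536]
ft_force: [-1.1, -0.1, 0.8]
width: 0.0873
time: 30.1
ee_pos: [0.5765, 0.2544, 0.0246]
eef_rot: [0.445, 0.542, -0.47, 0.536]
ft_force: [0.3, -0.3, -0.4]
width: 0.0321
t 30.1 pos [0.5765 0.2544 0.0246] yaw 9.36 toolx [-0.0289 -0.0214 -0.9994] w 0.0321 f [ 0.3 -0.3 -0.4] j [-0.75  0.58  0.35  1.64 -0.22  1.   -0.17]
shift cm [ 0.06 -0.09  0.02] spin -0.04
```

```bash

python3 -m inch '[{"translation":[-0.5,0,0],"spin":0},{"translation":[-1,0,0],"spin":0},{"translation":[-1.5,0,0],"spin":0},{"translation":[-1.5,0,0],"spin":0},{"translation":[-1,0,0],"spin":0},{"translation":[0,0,0],"spin":3},{"translation":[0,0,0],"spin":3},{"translation":[0,0,0],"spin":2.8},{"translation":[0,0,0],"spin":0}]'
python3 d.py .591 .0546 .08 0.5
python3 - <<'E'
from h import *
im=optics.camera("side")[:,:,::-1]; cv2.imwrite(f"pics/side10.png",im)
cv2.imwrite("pics/c10.png",cv2.resize(im[170:290,260:380],(600,600),interpolation=2))
E
```

```text
time: 31.22
ee_pos: [0.5793, 0.2563, 0.0873]
eef_rot: [-0.487, -0.503, 0.51, -0.5]
ft_force: [0.4, 0.3, -0.7]
width: 0.0321
t 31.23 pos [0.5793 0.2563 0.0873] yaw 0.32 toolx [-0.0256 -0.0192 -0.9995] w 0.0321 f [ 0.4  0.3 -0.7] j [-0.79  0.51  0.4   1.59 -0.21  1.11 -0.33]
shift cm [ 1.09  1.07 20.16] spin -0.18
```

View pics/c10.png

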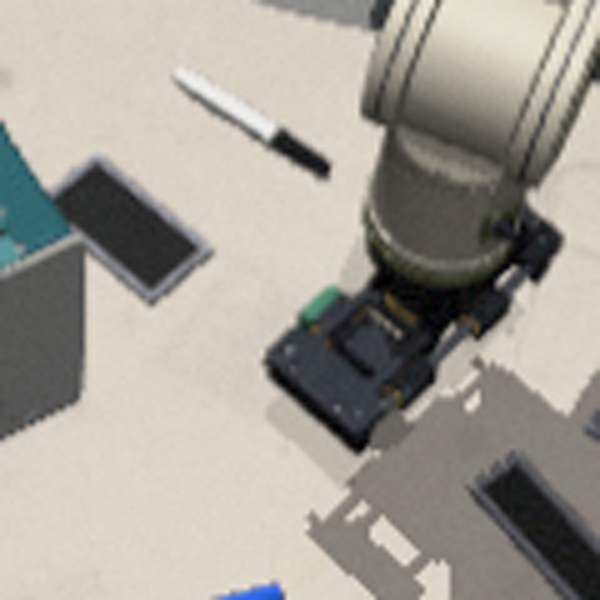

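```bash
python3 - <<'E'
from h import *
a=cv2.imread("pics/top0.png");cv2.imwrite("pics/c11.png",cv2.resize(a[140:240,240:370],(780,600),interpolation=2))
print(pix("top",[[x,y,z] for z in(0,.1,.3) for x,y in((.70,.02),(.65,-.3),(.7,.11))]).round(0).tolist())
E
```

```text
[[277.0, 197.0], [365.0, 213.0], [253.0, 196.0], [277.0, 184.0], [369.0, 201.0], [251.0, 183.0], [277.0, 155.0], [380.0, 173.0], [248.0, 154.0]]
```

View pics/c11.png

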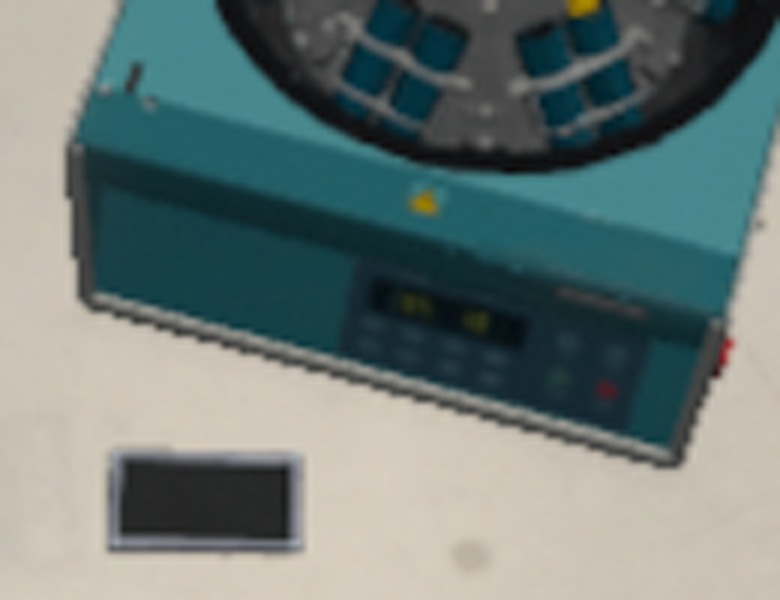

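```bash

python3 -m inch '[{"translation":[0,0,0.7],"spin":0},{"translation":[0,0,1.3],"spin":0},{"translation":[0,0.1,1.8],"spin":0},{"translation":[0,0.1,2],"spin":0},{"translation":[0,0.1,2],"spin":0},{"translation":[0,0.1,2],"spin":0},{"translation":[0,0.1,2],"spin":0},{"translation":[0,0.1,2],"spin":0},{"translation":[0,0,2],"spin":0},{"translation":[0,0,1.3],"spin":0},{"translation":[0,0,0.7],"spin":0},{"translation":[0,0,0.3],"spin":0},{"translation":[0,0,0],"spin":0}]'
python3 d.py .590 .0546 .04 0.5
python3 - <<'E'
from h import *
for n in("top","side"):
    im=optics.camera(n)[:,:,::-1]; cv2.imwrite(f"pics/{n}12.png",im)
a=cv2.imread("pics/top12.png");b=cv2.imread("pics/side12.png")
cv2.imwrite("pics/c12.png",np.hstack([cv2.resize(a[170:270,220:320],(400,400),interpolation=2),cv2.resize(b[170:270,240:340],(400,400),interpolation=2)]))
E
```

```text
time: 32.9
ee_pos: [0.5874, 0.0605, 0.0913]
eef_rot: [-0.487, -0.503, 0.51, -0.5]
ft_force: [0.2, -0.5, -0.7]
width: 0.0317
t 32.9 pos [0.5874 0.0605 0.0913] yaw 0.32 toolx [-0.0252 -0.0194 -0.9995] w 0.0317 f [ 0.2 -0.5 -0.7] j [-0.56  0.43  0.47  1.72 -0.2   1.07 -0.03]
shift cm [5.13 0.39 0.49] spin -0.18
```

View pics/c12.png

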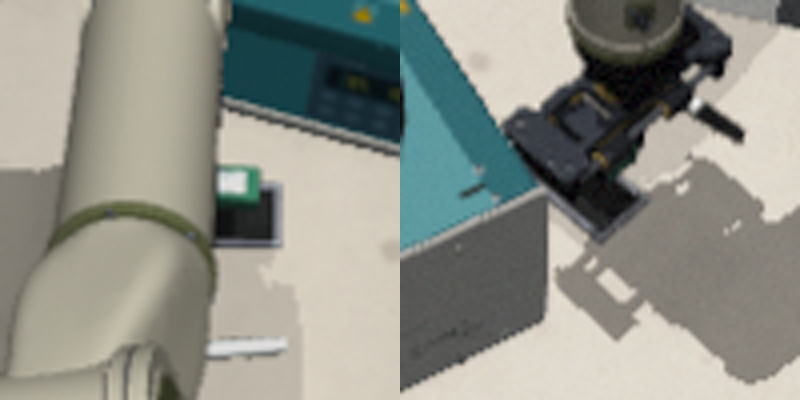

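```bash
python3 - <<'E'
from h import *
print(onz("top",[[220+261/4,170+170/4],[220+259/4,170+203/4]],.091),onz("top",[[220+272/4,170+210/4]],.003))
E
python3 -m inch '[{"translation":[0.8,0.1,0.3],"spin":0},{"translation":[1,0.1,0.2],"spin":0},{"translation":[1,0,0],"spin":0},{"translation":[1,0,0],"spin":0},{"translation":[0.8,0,0],"spin":0},{"translation":[0.4,0,0],"spin":0},{"translation":[0,0,0],"spin":0}]'
python3 d.py .590 .0546 .0276 0.5
```

```text
[[ 0.59819777 -0.012182    0.091     ]
 [ 0.56749238 -0.01159127  0.091     ]] [[ 0.59859578 -0.02326879  0.003     ]]
time: 33.88
ee_pos: [0.5874, 0.0556, 0.0366]
eef_rot: [-0.486, -0.504, 0.51, -0.5]
ft_force: [0.6, 0.0, -0.5]
width: 0.0317
t 33.88 pos [0.5874 0.0556 0.0366] yaw 0.45 toolx [-0.0272 -0.0196 -0.9994] w 0.0317 f [ 0.6  0.  -0.5] j [-0.54  0.5   0.45  1.75 -0.23  0.97  0.01]
shift cm [0.89 0.29 0.08] spin -0.05
```

```bash

python3 -m inch '[{"translation":[0.2,0.2,0],"spin":0},{"translation":[0.2,0.1,0],"spin":0},{"translation":[0.1,0.1,0],"spin":0},{"translation":[0,0,0],"spin":0},{"translation":[0,0,0],"spin":0}]'
python3 d.py .592 .0556 .0276 0.5
```

```text
time: 34.5
ee_pos: [0.5923, 0.0557, 0.032]
eef_rot: [-0.487, -0.504, 0.509, -0.5]
ft_force: [-0.4, 0.2, -0.2]
width: 0.0318
t 34.5 pos [0.5923 0.0557 0.032 ] yaw 0.45 toolx [-0.0255 -0.0192 -0.9995] w 0.0318 f [-0.4  0.2 -0.2] j [-0.53  0.51  0.44  1.74 -0.24  0.97  0.01]
shift cm [ 0.45 -0.01  0.  ] spin -0.05
```

```bash

python3 -m inch '[{"translation":[0.2,0,0],"spin":0},{"translation":[0.1,0,0],"spin":0},{"translation":[0,0,0],"spin":0}]'
python3 -m inch '[{"translation":[0.1,0,0],"spin":0},{"translation":[0,0,0],"spin":0}]'
python3 -m inch '[{"translation":[0.08,0,0],"spin":0},{"translation":[0,0,0],"spin":0}]'
```

```text
time: 34.88
ee_pos: [0.5921, 0.0557, 0.0289]
eef_rot: [-0.487, -0.504, 0.509, -0.5]
ft_force: [0.5, -0.5, -0.9]
width: 0.0318
time: 35.12
ee_pos: [0.5921, 0.0556, 0.0278]
eef_rot: [-0.487, -0.504, 0.509, -0.5]
ft_force: [0.7, 0.2, -0.8]
width: 0.0317
time: 35.38
ee_pos: [0.5923, 0.0556, 0.0277]
eef_rot: [-0.487, -0.504, 0.509, -0.5]
ft_force: [0.3, -0.9, -0.3]
width: 0.0316
```

```bash

python3 -m inch '[{"translation":[0.08,0,0],"spin":0},{"translation":[0,0,0],"spin":0}]'
python3 -m inch '[{"translation":[0,0,0],"spin":0},{"translation":[0,0,0],"spin":0},{"translation":[0,0,0],"spin":0}]' 0.35 35
python3 d.py
```

```text
time: 35.62
ee_pos: [0.5924, 0.0556, 0.0276]
eef_rot: [-0.487, -0.504, 0.509, -0.5]
ft_force: [-0.2, 0.3, -0.8]
width: 0.032
time: 36.0
ee_pos: [0.5925, 0.0557, 0.0274]
eef_rot: [-0.487, -0.504, 0.509, -0.5]
ft_force: [-1.0, 0.4, -0.0]
width: 0.0526
t 36.0 pos [0.5925 0.0557 0.0274] yaw 0.45 toolx [-0.0249 -0.0186 -0.9995] w 0.0526 f [-1.   0.4 -0. ] j [-0.53  0.52  0.44  1.75 -0.24  0.96  0.02]
```

```bash

python3 -m inch '[{"translation":[-0.5,0,0],"spin":0},{"translation":[-1,0,0],"spin":0},{"translation":[-2,0,0],"spin":0},{"translation":[-2,0,0],"spin":0},{"translation":[-1,-0.5,0],"spin":0},{"translation":[-0.5,-1.5,0],"spin":-3},{"translation":[0,-2,0],"spin":-3.2},{"translation":[0,-2,0.5],"spin":0},{"translation":[0,-2,0.5],"spin":0},{"translation":[0,-2,0.5],"spin":0},{"translation":[0,-1.5,0.5],"spin":0},{"translation":[0,-1,0],"spin":0},{"translation":[0,-0.5,0],"spin":0},{"translation":[0,0,0],"spin":0}]'
python3 d.py .4635 .029 .08 6.7
python3 - <<'E'
from h import *
for n in("top","side"):
    im=optics.camera(n)[:,:,::-1]; cv2.imwrite(f"pics/{n}13.png",im)
a=cv2.imread("pics/top13.png");b=cv2.imread("pics/side13.png")
cv2.imwrite("pics/c13.png",np.hstack([cv2.resize(a[190:290,220:320],(400,400),interpolation=2),cv2.resize(b[150:250,240:340],(400,400),interpolation=2)]))
E
```

```text
time: 37.75
ee_pos: [0.4616, 0.0246, 0.1067]
eef_rot: [0.459, 0.531, -0.479, 0.527]
ft_force: [0.8, -0.9, 0.4]
width: 0.0565
t 37.75 pos [0.4616 0.0246 0.1067] yaw 6.9 toolx [-0.0228 -0.0169 -0.9996] w 0.0565 f [ 0.8 -0.9  0.4] j [-0.61  0.12  0.48  2.04 -0.05  1.03  0.01]
shift cm [ 2.65  0.3  -0.45] spin 0.2
```

View pics/c13.png

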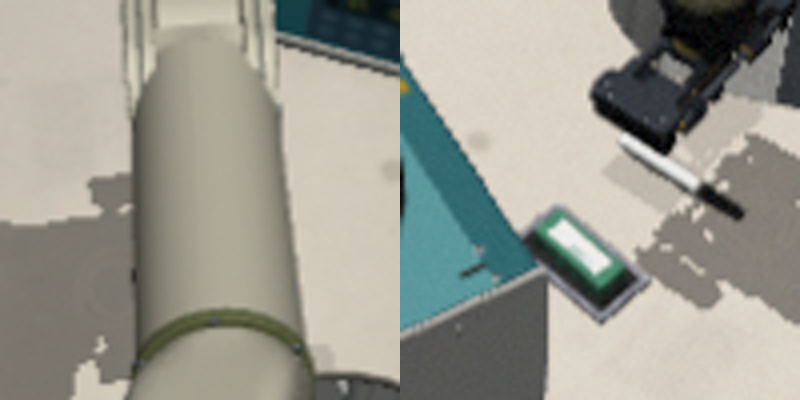

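The slide box lies label-up inside its tray (side crop, 585,255), with floor visible around it. Next is the pen.

```bash

python3 -m inch '[{"translation":[0.8,0.3,-0.4],"spin":0.2},{"translation":[1.5,0,0],"spin":0},{"translation":[1.5,0,0],"spin":0},{"translation":[1.5,0,0],"spin":0},{"translation":[1,0,0],"spin":0},{"translation":[0.6,0,0],"spin":0},{"translation":[0,0,0],"spin":0}]'
python3 d.py .4635 .029 .0215 6.7
```

```text
time: 38.72
ee_pos: [0.4627, 0.0277, 0.0312]
eef_rot: [0.459, 0.531, -0.481, 0.526]
ft_force: [-0.2, -0.1, 0.6]
width: 0.0567
t 38.73 pos [0.4627 0.0277 0.0312] yaw 6.7 toolx [-0.025  -0.0188 -0.9995] w 0.0567 f [-0.2 -0.1  0.6] j [-0.59  0.25  0.46  2.09 -0.13  0.86  0.06]
shift cm [ 0.96  0.12 -0.13] spin -0.0
```

```bash

python3 -m inch '[{"translation":[0.4,0.1,-0.1],"spin":0},{"translation":[0.4,0,0],"spin":0},{"translation":[0.1,0,0],"spin":0},{"translation":[0,0,0],"spin":0}]'
python3 -m inch '[{"translation":[0,0,0],"spin":0},{"translation":[0,0,0],"spin":0},{"translation":[0,0,0],"spin":0},{"translation":[0,0,0],"spin":0},{"translation":[0,0,0],"spin":0},{"translation":[0,0,0],"spin":0},{"translation":[0,0,0],"spin":0}]' 1 15
python3 d.py .4635 .029 .0215 6.7
```

```text
time: 39.22
ee_pos: [0.4642, 0.029, 0.0224]
eef_rot: [0.46, 0.53, -0.48, 0.527]
ft_force: [-0.8, 0.8, 0.2]
width: 0.0566
time: 40.1
ee_pos: [0.4644, 0.0291, 0.0228]
eef_rot: [0.46, 0.53, -0.48, 0.527]
ft_force: [0.3, 0.8, -0.6]
width: 0.0151
t 40.1 pos [0.4644 0.0291 0.0228] yaw 6.7 toolx [-0.0226 -0.0178 -0.9996] w 0.0151 f [ 0.3  0.8 -0.6] j [-0.58  0.27  0.45  2.09 -0.14  0.84  0.07]
shift cm [ 0.13 -0.09 -0.01] spin 0.0
```

```bash

python3 -m inch '[{"translation":[-0.5,0,0],"spin":0},{"translation":[-1,0,0],"spin":0},{"translation":[-1.5,0,0],"spin":0},{"translation":[-1.5,0,0],"spin":0},{"translation":[-1.5,0,0],"spin":0},{"translation":[-1,0,0],"spin":0},{"translation":[0,0,0],"spin":0}]'
python3 d.py .562 .4107 .08 -8.4
python3 - <<'E'
from h import *
im=optics.camera("side")[:,:,::-1]; cv2.imwrite(f"pics/side14.png",im)
cv2.imwrite("pics/c14.png",cv2.resize(im[140:260,240:360],(600,600),interpolation=2))
E
```

```text
time: 40.98
ee_pos: [0.4669, 0.0305, 0.0991]
eef_rot: [0.461, 0.53, -0.479, 0.527]
ft_force: [-0.1, 0.5, -1.1]
width: 0.0146
t 40.98 pos [0.4669 0.0305 0.0991] yaw 6.69 toolx [-0.0201 -0.0168 -0.9997] w 0.0146 f [-0.1  0.5 -1.1] j [-0.62  0.14  0.48  2.03 -0.06  1.01  0.01]
shift cm [  1.08  13.91 -36.67] spin 15.09
```

View pics/c14.png

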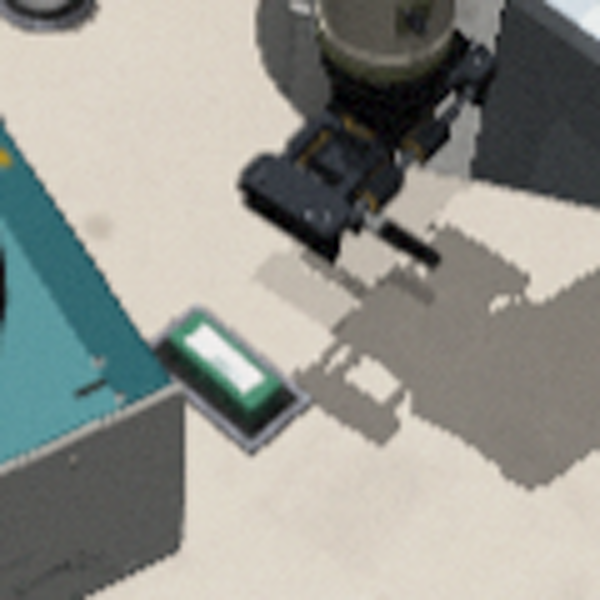

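```bash

python3 -m inch '[{"translation":[0,0,0],"spin":4},{"translation":[0,0,0],"spin":4},{"translation":[0,0,0],"spin":4},{"translation":[0,0,0],"spin":3.1},{"translation":[0,0,0],"spin":0}]'
python3 d.py .562 .4107 .09 -8.4
```

```text
time: 41.65
ee_pos: [0.4645, 0.03, 0.0957]
eef_rot: [-0.526, -0.461, 0.548, -0.459]
ft_force: [-0.6, 0.1, -0.4]
width: 0.0148
t 41.65 pos [0.4645 0.03   0.0957] yaw -8.85 toolx [-0.0259 -0.019  -0.9995] w 0.0148 f [-0.6  0.1 -0.4] j [-0.64  0.14  0.5   2.04 -0.06  1.01 -0.26]
shift cm [ -0.4    3.79 -39.11] spin -0.45
```

```bash

python3 -m inch '[{"translation":[0,0,-0.8],"spin":-0.4},{"translation":[0,0.2,-1.6],"spin":0},{"translation":[0,0.2,-2.4],"spin":0},{"translation":[0,0.3,-2.5],"spin":0},{"translation":[0,0.3,-2.5],"spin":0},{"translation":[0,0.3,-2.5],"spin":0},{"translation":[0,0.3,-2.5],"spin":0},{"translation":[0,0.3,-2.5],"spin":0},{"translation":[0,0.3,-2.5],"spin":0},{"translation":[0,0.3,-2.5],"spin":0},{"translation":[0,0.3,-2.5],"spin":0},{"translation":[0,0.3,-2.5],"spin":0},{"translation":[0,0.2,-2.5],"spin":0},{"translation":[0,0.2,-2.2],"spin":0},{"translation":[0,0.1,-1.5],"spin":0},{"translation":[0,0,-1],"spin":0},{"translation":[0,0,-0.5],"spin":0},{"translation":[0,0,0],"spin":0}]'
python3 d.py .562 .4107 .04 -8.4
python3 - <<'E'
from h import *
for n in("top","side"):
    im=optics.camera(n)[:,:,::-1]; cv2.imwrite(f"pics/{n}15.png",im)
a=cv2.imread("pics/top15.png");b=cv2.imread("pics/side15.png")
cv2.imwrite("pics/c15.png",np.hstack([cv2.resize(a[180:280,110:210],(400,400),interpolation=2),cv2.resize(b[210:310,320:420],(400,400),interpolation=2)]))
E
```

```text
time: 43.9
ee_pos: [0.5512, 0.4002, 0.0822]
eef_rot: [-0.52, -0.467, 0.545, -0.463]
ft_force: [-0.6, 0.4, 0.1]
width: 0.015
t 43.9 pos [0.5512 0.4002 0.0822] yaw -7.83 toolx [-0.0298 -0.0192 -0.9994] w 0.015 f [-0.6  0.4  0.1] j [-0.92  0.61  0.32  1.44 -0.2   1.16 -0.7 ]
shift cm [ 4.17  1.04 -1.29] spin 0.57
```

View pics/c15.png

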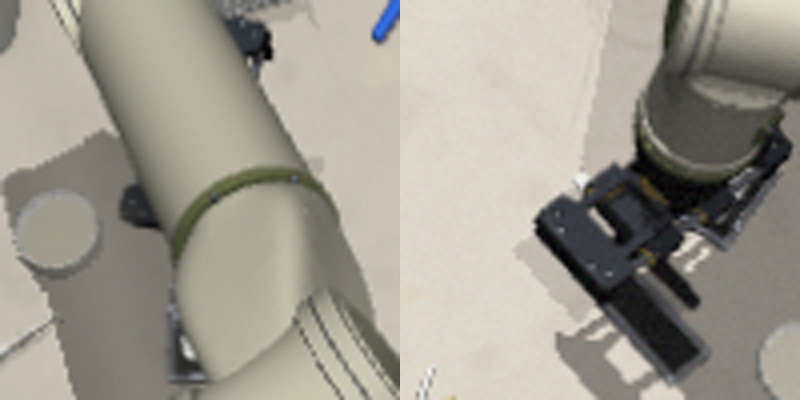

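```bash
python3 - <<'E'
from h import *
P=onz("side",[[365.75,255.5],[393.75,285.5]],.0674);print(P,P.mean(0),np.linalg.norm(P[1]-P[0]),np.degrees(np.arctan2(*(P[1]-P[0])[[1,0]])))
Q=pix("side",[[.562,.4107,.003]]);print(Q)
E
python3 -m inch '[{"translation":[0,0.5,-0.7],"spin":0.5},{"translation":[0.8,0.5,-0.6],"spin":0},{"translation":[1,0,0],"spin":0},{"translation":[1,0,0],"spin":0},{"translation":[0.6,0,0],"spin":0},{"translation":[0,0,0],"spin":0}]'
python3 d.py .562 .4107 .027 -8.4
```

```text
[[0.54105207 0.34140748 0.0674    ]
 [0.55826663 0.46638345 0.0674    ]] [0.54965935 0.40389546 0.0674    ] 0.1261559909559731 82.15726192651714
[[374.37555485 282.60068873]]
time: 44.75
ee_pos: [0.5628, 0.4094, 0.0445]
eef_rot: [-0.523, -0.463, 0.549, -0.46]
ft_force: [-0.7, -0.1, 0.5]
width: 0.0149
t 44.75 pos [0.5628 0.4094 0.0445] yaw -8.5 toolx [-0.0308 -0.0205 -0.9993] w 0.0149 f [-0.7 -0.1  0.5] j [-0.91  0.68  0.31  1.42 -0.22  1.11 -0.7 ]
shift cm [ 1.75 -0.05 -0.16] spin -0.1
```

```bash

python3 -m inch '[{"translation":[0.6,0,0],"spin":0},{"translation":[0.5,0,0],"spin":0},{"translation":[0.3,0,0],"spin":0},{"translation":[0,0,0],"spin":0}]'
python3 d.py .562 .4085 .026 -8.4
python3 - <<'E'
from h import *
for n in("top","side"):
    im=optics.camera(n)[:,:,::-1]; cv2.imwrite(f"pics/{n}16.png",im)
a=cv2.imread("pics/top16.png");b=cv2.imread("pics/side16.png")
cv2.imwrite("pics/c16.png",np.hstack([cv2.resize(a[190:270,130:210],(400,400),interpolation=2),cv2.resize(b[230:310,330:410],(400,400),interpolation=2)]))
E
```

```text
time: 45.25
ee_pos: [0.5626, 0.4093, 0.0302]
eef_rot: [-0.523, -0.463, 0.548, -0.46]
ft_force: [0.3, 0.4, 1.6]
width: 0.0149
t 45.25 pos [0.5626 0.4093 0.0302] yaw -8.5 toolx [-0.0302 -0.0199 -0.9993] w 0.0149 f [0.3 0.4 1.6] j [-0.9   0.7   0.31  1.43 -0.22  1.09 -0.7 ]
shift cm [ 0.42 -0.03  0.08] spin -0.1
```

View pics/c16.png

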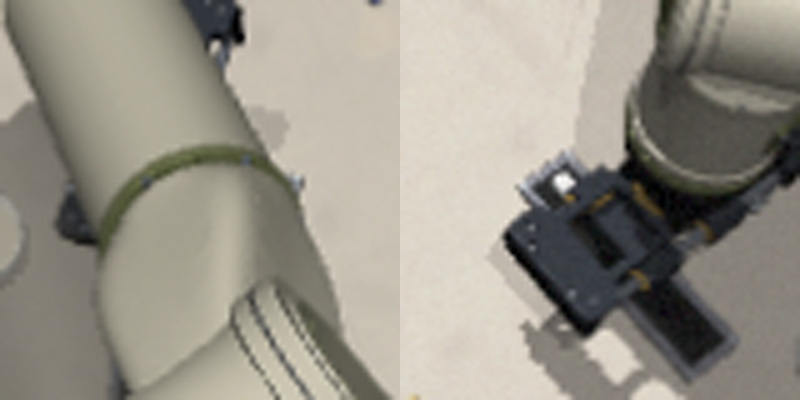

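```bash

python3 -m inch '[{"translation":[0.2,0,0],"spin":0},{"translation":[0.1,0,0],"spin":0},{"translation":[0,0,0],"spin":0}]'
python3 -m inch '[{"translation":[0.1,0,0],"spin":0},{"translation":[0,0,0],"spin":0}]'
python3 -m inch '[{"translation":[0.05,0,0],"spin":0},{"translation":[0,0,0],"spin":0}]'
```

```text
time: 45.72
ee_pos: [0.5629, 0.4095, 0.0277]
eef_rot: [-0.523, -0.463, 0.548, -0.46]
ft_force: [-0.4, 0.5, 0.9]
width: 0.0149
time: 45.98
ee_pos: [0.5629, 0.4094, 0.0267]
eef_rot: [-0.523, -0.463, 0.548, -0.46]
ft_force: [0.6, 0.6, -0.0]
width: 0.015
time: 46.22
ee_pos: [0.5629, 0.4095, 0.0262]
eef_rot: [-0.523, -0.463, 0.548, -0.46]
ft_force: [0.0, 0.0, -0.0]
width: 0.0148
```

```bash

python3 -m inch '[{"translation":[0,0,0],"spin":0},{"translation":[0,0,0],"spin":0},{"translation":[0,0,0],"spin":0},{"translation":[0,0,0],"spin":0}]' 0.45 15
python3 -m inch '[{"translation":[-0.5,0,0],"spin":0},{"translation":[-1,0,0],"spin":0},{"translation":[-2,0,0],"spin":0},{"translation":[-3,0,0],"spin":0},{"translation":[-3,0,0],"spin":0},{"translation":[-3,0,0],"spin":0},{"translation":[-3,0,0],"spin":0},{"translation":[-2,-1,-0.5],"spin":0},{"translation":[0,-3,-1.5],"spin":0},{"translation":[0,-3,-1.5],"spin":0},{"translation":[0,-3,-1.5],"spin":0},{"translation":[0,-3,-1.5],"spin":0},{"translation":[0,-3,-1.5],"spin":0},{"translation":[0,-3,-1.5],"spin":0},{"translation":[0,-3,-1.5],"spin":0},{"translation":[0,-3,-1.5],"spin":0},{"translation":[0,-2,-1],"spin":0},{"translation":[0,-1,-0.5],"spin":0},{"translation":[0,0,0],"spin":0}]'
python3 d.py
python3 - <<'E'
from h import *
for n in("top","side"):
    im=optics.camera(n)[:,:,::-1]; cv2.imwrite(f"pics/{n}17.png",im)
a=cv2.imread("pics/top17.png");b=cv2.imread("pics/side17.png")
cv2.imwrite("pics/c17.png",cv2.resize(a[200:290,110:310],None,fx=4,fy=4,interpolation=2))
cv2.imwrite("pics/d17.png",cv2.resize(b[95:315,225:425],None,fx=2.7,fy=2.7,interpolation=2))
E
```

```text
time: 46.72
ee_pos: [0.5629, 0.4096, 0.0264]
eef_rot: [-0.523, -0.463, 0.548, -0.46]
ft_force: [0.2, -0.1, -0.5]
width: 0.0448
time: 49.1
ee_pos: [0.2978, 0.6013, 0.2279]
eef_rot: [-0.526, -0.465, 0.544, -0.46]
ft_force: [0.9, 0.1, -0.8]
width: 0.0479
t 49.1 pos [0.2978 0.6013 0.2279] yaw -8.32 toolx [-0.0231 -0.0106 -0.9997] w 0.0479 f [ 0.9  0.1 -0.8] j [-1.35  0.46  0.25  1.33 -0.13  1.38 -1.24]
```

View pics/top17.png

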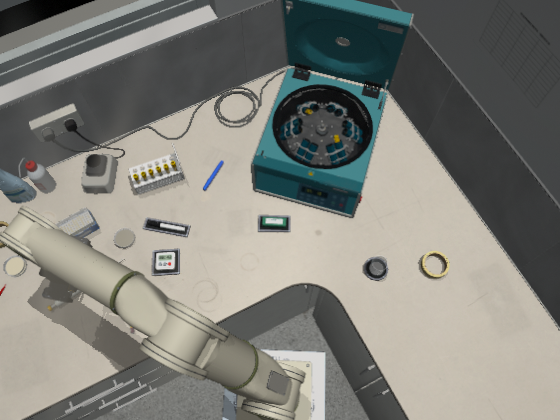

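View pics/c17.png

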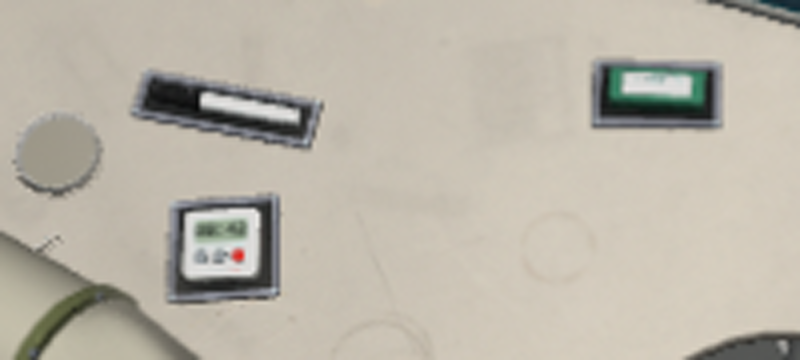

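View pics/d17.png

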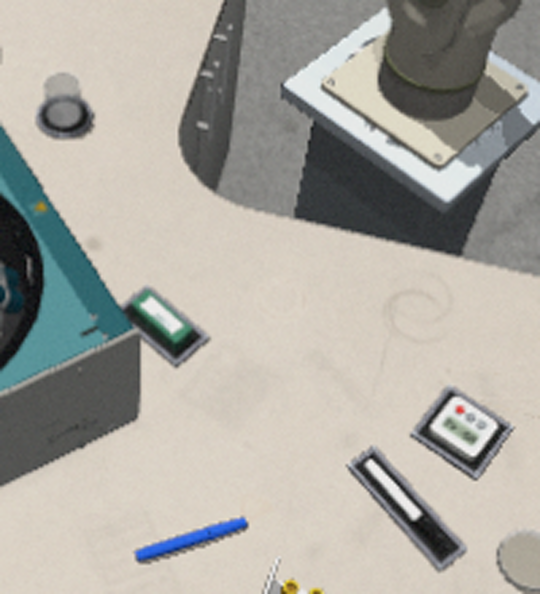

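```bash
python3 - <<'E'
from h import *
a=cv2.imread("pics/top17.png");s=cv2.imread("pics/side17.png");a0=cv2.imread("pics/top0.png")
g=lambda im,t:((im[:,:,1].astype(int)-im[:,:,2])>t)
for n,im,b in(("top",a,(255,210,295,238)),("side",s,(270,198,305,232))):
    for t in (10,25):print(n,"slide top",rect(n,cv2.morphologyEx(roi(g(im,t),*b),cv2.MORPH_CLOSE,np.ones((7,7))),.027))
# outer rims via dark+... timer white
def W(im,b,k):
    h=cv2.cvtColor(im,cv2.COLOR_BGR2HSV);return cv2.morphologyEx(roi((h[:,:,2]>195)&(h[:,:,1]<25),*b),cv2.MORPH_CLOSE,np.ones((k,k)))
print("timer",rect("top",W(a,(150,245,185,280),9),.021),rect("side",W(s,(378,238,415,272),9),.021))
print("pen white",rect("top",W(a,(142,215,192,238),3),.011),rect("side",W(s,(355,255,385,292),3),.011))
for nm,b in(("petri",(110,225,138,250)),("tape",(415,245,455,285))):
    x0,y0,x1,y1=b;print(nm,np.abs(a[y0:y1,x0:x1].astype(int)-a0[y0:y1,x0:x1]).max(2).mean())
E
```

```text
top slide top {'c': (0.5903, 0.0264), 'L': 85.0, 'W': 42.2, 'ang': -87.6, 'area': 237.0}
top slide top {'c': (0.5903, 0.0264), 'L': 85.0, 'W': 34.5, 'ang': -87.6, 'area': 189.0}
side slide top {'c': (0.6082, 0.0321), 'L': 89.8, 'W': 73.1, 'ang': -85.0, 'area': 285.0}
side slide top {'c': (0.6115, 0.0289), 'L': 85.1, 'W': 70.3, 'ang': 89.5, 'area': 223.0}
timer {'c': (0.4468, 0.3825), 'L': 85.5, 'W': 83.6, 'ang': -87.3, 'area': 279.5} {'c': (0.4386, 0.4006), 'L': 134.8, 'W': 122.6, 'ang': 38.5, 'area': 1144.5}
pen white {'c': (0.5624, 0.3896), 'L': 84.9, 'W': 9.0, 'ang': 81.2, 'area': 32.5} {'c': (0.5156, 0.3612), 'L': 118.1, 'W': 63.6, 'ang': -81.0, 'area': 247.0}
petri 1.987142857142857
tape 2.170625
```

```bash
python3 -c "
from bench import close_job
print(close_job())"
```

```text
the job is handed in; nothing more can be done
None
```

I moved the beaker, timer, slide box and marker pen into their trays, in that order, and handed the job in at about 49 s of the 104 s allowed. No verdict was reported.

- **Placing:** The beaker was lowered onto its tray in steps of about 1 mm until I felt contact of about 3 N, and only then released. The slide box and pen were let go at their expected resting heights, without a clear force reading.
- **Final pictures:** Both cameras show each item flat inside its rim. The beaker and timer are upright, and the slide box is label up. By the top camera the box centre is within about 3 mm of its tray's centre.
- **Left alone:** The petri dish and tape roll look the same in the first and last top pictures, and the blue pen was not touched. The arm ended well clear of everything.
- **Checks that disagreed:** Several final colour masks gave wrong sizes: the timer in both views, and the slide box and pen in the side view. They had picked up something besides the item itself, so I judged those from the pictures. The two cameras also differed by up to about 6 mm along x on the trays, so I used the average.
- **Tool tilt:** The gripper drifted to about 2° off vertical, which the moves cannot correct. It did not affect the placings.

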